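Zero the dial torque screwdriver, draw it from the rack and offer it to the panel screw

TASK

Zero the dial torque screwdriver where it hangs in the blue tool rack: turn its black bezel until the red zero mark stands at the tip of the needle. Then draw the screwdriver up out of the rack, tip it over and offer it up to the one screw on the control box's sloping panel that has no yellow paint mark: in line with the screw, square to the panel, with the bit about 2 cm short of the screw head. Finish while still holding it there, steady in the air with the dial still at zero; do not touch the control box with it, and leave the other tools and parts where they are.

Things in the scene. Friction and masses are not known exactly. Their poses are not given: they have to be found in the camera images.
- driver: Dial torque screwdriver, 160 mm long, 0.3 to 0.45 kg, centre of mass about 115 mm from the bit. Origin: tip of the bit; z along its axis from bit to dial (up while it hangs). From the tip: bit and chuck up to 13 mm thick to 49 mm, nose; red grip 32 mm square from 58 to 118 mm; round aluminium case, diameter 56 mm, 118 to 144 mm; black bezel, diameter 50 mm, 144 to 160 mm, dial in its top.
- case (a point): On the driver's axis, at mid-height of the round aluminium case (131 mm from the bit tip): the place to hold it. It hangs with the case's underside on the rack's top face, its square grip down through the square hole (1.5 mm play a side, so it cannot turn). The tip must rise 118 mm to come clear.
- bezel (a joint): Bezel angle in rad: the bezel carries the white dial, with 40 divisions of 9 degrees and a red zero mark; the black needle is fixed to the case and points to the driver's -x. 0 = mark at the needle tip; positive = bezel turned counter-clockwise seen from above. It starts at 0.5 to 1.3, so turn it clockwise. Stiff (0.04 N m), stays where it is left.
- rack: The blue tool rack, fixed: a shelf 76 mm (x) by 244 mm (y), top face 130 mm above the work surface and 14 mm thick, on two end cheeks. Origin on the work surface under the middle of the square hole in which the driver hangs, z up; a round hole 88 mm to either side along y holds a nut driver.
- control_box: White control box with a sloping aluminium front panel, fixed, 220 mm wide (y), reaching from 140 mm in front (-x) to 66 mm behind its origin, 150 mm high at the back. Origin on the work surface straight below the unmarked screw; its front (-x) side is the low edge of the slope.
- panel: Sloping panel, 186 x 206 mm. Origin: head of the unmarked screw, at the middle of the upper edge, 142 mm above the work surface; z is the outward normal (37 degrees from vertical, leaning to the box's front), x up the slope, y along the edge. Head 10 mm wide, 2.5 mm proud. Five other screws (92 mm to each side, 162 mm down the slope) have yellow marks. Knob and buttons stand up to 12 mm proud.
- nut_driver_a: Nut driver with yellow handle in the rack's hole at the rack's +y side, its handle up to 25 mm thick (collar 31 mm) standing 38 mm above the rack's top face. Origin at its lower tip. Leave it alone.
- nut_driver_b: The same with green handle, in the hole at the rack's -y side. Origin at its lower tip. Leave it alone.
- screw_tray: Small blue open tray, 60 x 90 x 22 mm, in front of the control box. Origin under its centre. Leave it alone.
- screw_jar: Glass jar with yellow cap, 64 mm diameter, 90 mm high. Origin under its centre. Leave it alone.
- tape_measure: Yellow tape measure, 70 x 34 x 62 mm. Origin under its centre. Leave it alone.
- wrench: Steel wrench lying flat, 170 mm long. Origin under its middle, x along it. Leave it alone.
- hammer: Hammer lying flat, 280 mm long. Origin under its middle, x along it. Leave it alone.

How it is judged:
By the outcome, as a careful person would: the job done as asked, in the order asked, and still so for the second after the job is handed in, while the arm keeps its last pose, push and grip.
It also fails if it takes over 51 s, if anything falls off the work surface, if the arm or the gripper's body presses on something with over 40 N, if the wrist force passes 120 N, or if a joint passes its speed limit or range.

ROBOT

A 6-joint arm with a two-finger parallel gripper is mounted at the origin on the work surface. World frame = base frame: x ahead of the robot, y to its left, z up, the work surface at z = 0. Lengths are in m, angles in rad, forces in N, time in s.
With the tool pointing down it reaches from about 0.3 to 0.875 m from the base axis. Payload 4.2 kg.
Tool frame: the origin (TCP) lies at the very end of the fingers, on their centre line; the grasp point (between the pads) lies 19 mm behind it (grasp_offset is the distance from the TCP to the grasp point, in m); y points along the fingers, x is the direction in which the jaws open and shut, and the axes are right-handed (so a half turn about y gives the same grasp; the last joint's range is limited). The gripper opens to 85 mm and grips with 20 to 120 N. Pads are 22 mm wide; open, the fingers measure 114 mm over their backs; the gripper's body (76 mm by 85 mm) begins 54 mm behind the grasp point. The pads swing forward as they close: fully open they stand 13 mm farther back than shut.
Start: joints at [1.111, 0.32, 1.565, -0, 1.257, -0.02], TCP at [0.245, 0.52, 0.208] pointing down, gripper open.
Joint ranges: [-3.11, 3.11], [-0.84, 2.01], [0.21, 2.61], [-1.34, 4.49], [0.05, 2.63], [-2.56, 2.56]. Speed limits (rad/s): [2.57, 2.57, 3.14, 3.14, 3.14, 3.14].

INTERFACE

Orientations are given as a unit quaternion [x, y, z, w].
In Python, from workcell import * gives the robot as it stands.
- The arm moves only by the tool play_rows, never from a script. Its argument "rows" is one flat list of numbers, 6 for each row, row after row: the shift along the tool's x, y, z in mm, then the turn, a rotation vector about the tool's x, y, z in degrees. A call has 1 to 5 rows; each row is the pose to reach, as a shift and turn from the pose commanded when the call began, along the tool's axes at that moment; what a row does not reach only later rows make up. A row lasts 1/10 s, in which the tool goes at most 50 mm and 8.59 degrees, less where a joint would pass 70% of its speed; a pose out of reach is approached as far as the arm can. A call with a gripper value outside its range is refused whole. "fingers" is the opening, from 0 (shut) to 1 (fully open), set as the call begins (left out, the last holds). The fingers move at their own pace and stop on an object; "force" is the grip in N (left out, the last holds). Time passes only in rows, so rows that repeat a pose let the fingers close. It gives the time, the measured TCP pose, the force and the opening at its end, in the units of the state.
- state(): the state, without advancing time (a new reading comes with each control period).
- grab_frame(name): name is "scene" or "side" or "wrist"; returns (picture, depth): 400x640x3 uint8, red, green, blue; 400x640 float32, m along the optical axis (not along the pixel's ray), 0 where there is no reading.
- camera_info(name): a dict with "K" (3x3 intrinsics, pixels), "T" (4x4, takes a point from camera to world coordinates); the wrist camera has in their place "T_tool_cam" (4x4, takes a point from camera to tool coordinates, whose origin is the TCP and whose axes are the tool frame's). Camera axes: x right, y down, z forward; pixel columns grow to the right and rows downward; lengths in m; the calibration is good to about 2 mm. The wrist camera is an equidistant fisheye: a pixel r from the principal point sees the ray r / f radians off the axis. A picture is of the moment at which its call begins: read the wrist's pose just before it. camera_info takes no time and is no camera call.
- sign_off(): hands the job in, once; it reports no verdict.
Trained networks look in the newest picture that a camera, given by its name, has taken for a name from the list of things; names that differ only in an ending like _2 or _b are one class to them, and where a whole thing is asked for, a point or a joint stands for the part that bears it (a point fixed in the world has none). Each returns a list of dicts, best first, with "confidence" (0 to 1); they miss things now and then, are a little off and sometimes report something else, mostly with a low value. They report only what shows in the picture. A call takes as long as a camera call.
- cut_out(camera, thing): "mask" (400x640 bool, what is visible of it) and "bbox" ([left, top, right, bottom] in pixels, round what is visible of it).
The state is a dict: "t": time; "qpos": joint angles; "dq": joint speeds; "tau": joint torques, N m; "position": TCP position; "tool_rot": TCP orientation; "wrist_force": force on the tool from outside, world axes, zero at the start; "wrist_torque": the same for the moment, N m; "width": finger opening in m.
Only numpy, scipy, OpenCV 4.12 (cv2) and the standard library are available. Lean on these libraries where they do the work, as an engineer would, in place of code of your own. Each camera call takes 0.05 s, during which the arm holds its last target.

## Working session

There is one attempt and no reset: what is moved stays moved. The work goes in short steps, Python scripts to look and compute and a tool call to move; the robot and the scene stay as the last step left them, time stands still between calls to the robot, and variables do not carry over. Pictures are saved under pics/ and viewed, and the job is handed in when it is done.

Besides the shell and the picture viewer there is one more tool, called after "Call:" as name(argument=value, ...) on one line, values as JSON. play_rows: Moves the arm, as the interface text tells. Its arguments: {"type":"object","properties":{"rows":{"type":"array","items":{"type":"number"}},"fingers":{"type":"number"},"force":{"type":"number"}},"required":["rows"]}

```bash
ls; mkdir -p pics; python3 - <<'E'
from workcell import *
import cv2
print(state())
for n in ["scene","side","wrist"]:
    p,d=grab_frame(n); cv2.imwrite(f"pics/{n}0.png",p[:,:,::-1])
    import numpy as np; np.savez(f"{n}0.npz",p=p,d=d)
    print(n,camera_info(n))
E
```

```text
pics
{'t': 0.0, 'qpos': array([ 1.11102922e+00,  3.20280134e-01,  1.56568109e+00,  1.57576595e-05,
        1.25739017e+00, -2.00332111e-02]), 'dq': array([ 0.00063685, -0.00094424, -0.00095208,  0.00082037, -0.00113961,
        0.00104803]), 'tau': array([ 2.29801635e-04, -4.15528214e+01, -2.34164894e+01, -3.16058561e-06,
        8.18733824e-03, -1.80986422e-05]), 'position': array([0.24455836, 0.51982657, 0.20678825]), 'tool_rot': array([ 0.59733191,  0.37837744, -0.37944606, -0.59669573]), 'wrist_force': array([ 0.50613288, -0.6608284 , -1.25311741]), 'wrist_torque': array([0.0192223 , 0.00054221, 0.08795008]), 'width': 0.08528089464396602}
scene {'K': array([[379.33963654,   0.        , 317.09830208],
       [  0.        , 379.33963654, 194.27911011],
       [  0.        ,   0.        ,   1.        ]]), 'T': array([[-0.82464676,  0.49752408, -0.26912361,  0.89021334],
       [ 0.56561982,  0.72053996, -0.40111892,  0.49241372],
       [-0.00565201, -0.48300306, -0.87560042,  1.17446967],
       [ 0.        ,  0.        ,  0.        ,  1.        ]])}
side {'K': array([[374.74254413
[... 208 characters left out ...]
[-0.44682439, -0.47216172,  0.75987583, -0.90131217],
       [-0.00608133, -0.84775963, -0.53034577,  0.76668313],
       [ 0.        ,  0.        ,  0.        ,  1.        ]])}
wrist {'K': array([[309.70691629,   0.        , 320.20028581],
       [  0.        , 309.70691629, 202.8468389 ],
       [  0.        ,   0.        ,   1.        ]]), 'T_tool_cam': array([[ 9.99999996e-01,  8.38476566e-05, -1.10028823e-05,
        -2.54854671e-04],
       [ 3.74927083e-05, -3.22960030e-01,  9.46412604e-01,
        -1.66771285e-01],
       [ 7.58009879e-05, -9.46412601e-01, -3.22960032e-01,
         8.26932873e-02],
       [ 0.00000000e+00,  0.00000000e+00,  0.00000000e+00,
         1.00000000e+00]])}
```

View pics/scene0.png

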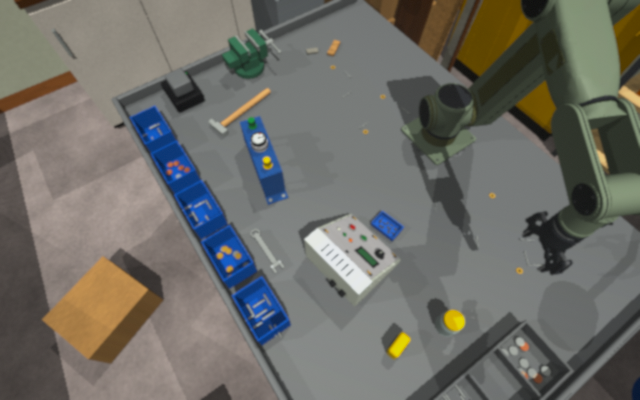

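View pics/side0.png

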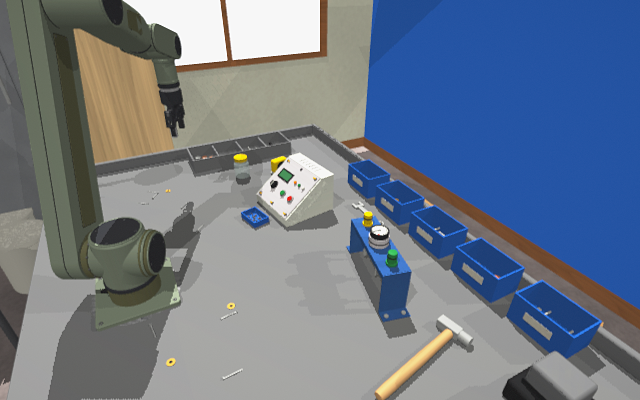

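View pics/wrist0.png

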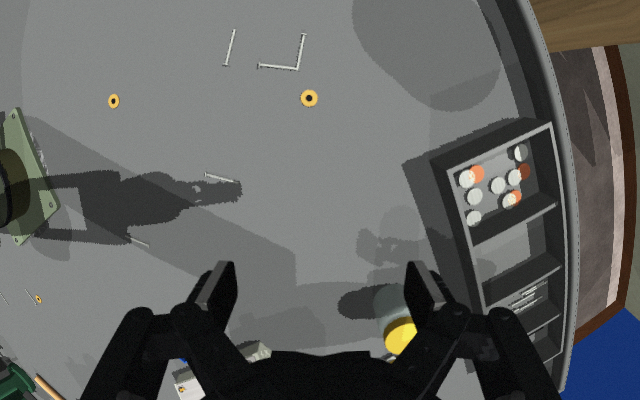

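The scene camera shows the rack at about (262,160) and the box at about (350,257). The side view shows the driver dial at (379,236), with the green nut driver nearer the camera and the yellow one farther away. Next I'll measure them.

```bash
cat > h.py <<'E'
import numpy as np, cv2
from scipy.spatial.transform import Rotation as R
from workcell import *
def cloud(cam,d):
    c=camera_info(cam);K=c["K"];T=c["T"]
    v,u=np.mgrid[0:400,0:640]
    P=np.stack([(u-K[0,2])/K[0,0]*d,(v-K[1,2])/K[1,1]*d,d],-1)
    return P@T[:3,:3].T+T[:3,3]
E
python3 - <<'E'
from h import *
ims={}
for cam in ["scene","side"]:
    d=np.load(cam+"0.npz")["d"];W=cloud(cam,d)
    ms={}
    for th in ["driver","bezel","rack","nut_driver_a","control_box","panel","wrench"]:
        r=cut_out(cam,th)
        for k,x in enumerate(r[:2]):
            m=x["mask"]&(d>0); ms[th+str(k)]=x["mask"]
            p=W[m]
            print(cam,th,round(x["confidence"],2),x["bbox"],m.sum(),np.round(np.median(p,0),3),np.round(np.percentile(p,2,axis=0),3),np.round(np.percentile(p,98,axis=0),3))
    np.savez(cam+"_m.npz",**ms)
print(state()["t"])
E
```

```text
scene driver 0.51 [249.6, 135.3, 267.1, 152.9] 286 [ 0.624 -0.239  0.169] [ 0.598 -0.274  0.133] [ 0.647 -0.223  0.175]
scene bezel 0.69 [252.5, 130.5, 266.2, 145.9] 150 [ 0.623 -0.247  0.171] [ 0.603 -0.272  0.163] [ 0.644 -0.226  0.175]
scene rack 0.64 [240.6, 114.8, 290.2, 204.3] 1634 [ 0.639 -0.164  0.127] [ 0.567 -0.368 -0.001] [ 0.685 -0.103  0.134]
scene control_box 0.8 [303.8, 214.5, 403.9, 305.0] 4947 [0.611 0.234 0.116] [0.476 0.116 0.018] [0.685 0.335 0.15 ]
scene panel 0.68 [323.4, 213.2, 398.5, 276.9] 2321 [0.552 0.219 0.098] [0.469 0.116 0.037] [0.621 0.314 0.146]
scene panel 0.57 [384.7, 328.5, 411.4, 358.8] 393 [0.632 0.499 0.06 ] [0.595 0.479 0.001] [0.662 0.52  0.066]
scene wrench 0.59 [265.0, 157.2, 271.2, 167.5] 94 [ 0.644 -0.16   0.159] [ 0.631 -0.175  0.133] [ 0.654 -0.152  0.17 ]
scene wrench 0.55 [253.3, 231.1, 286.4, 274.9] 291 [0.785 0.06  0.007] [ 0.766 -0.038 -0.002] [0.802 0.112 0.012]
side driver 0.98 [365.5, 223.4, 391.7, 272.8] 421 [ 0.613 -0.268  0.16 ] [ 0.595 -0.283  0.13 ] [ 0.644 -0.237  0.171]
side bezel 0.48 [371.5, 223.9, 389.1, 242.9] 238 [ 0.
[... 303 characters left out ...]
driver_a 0.57 [386.6, 248.5, 397.0, 270.4] 176 [ 0.596 -0.347  0.153] [ 0.588 -0.356  0.131] [ 0.614 -0.333  0.168]
side nut_driver_a 0.5 [364.6, 211.4, 375.4, 257.5] 142 [ 0.637 -0.176  0.149] [ 0.628 -0.184  0.025] [ 0.657 -0.161  0.167]
side control_box 0.62 [256.8, 157.8, 338.7, 226.0] 3790 [0.573 0.154 0.081] [0.467 0.094 0.002] [0.681 0.314 0.146]
side panel 0.92 [262.3, 160.2, 319.2, 217.9] 1919 [0.546 0.197 0.088] [0.472 0.105 0.035] [0.622 0.306 0.143]
side panel 0.31 [384.6, 252.3, 398.4, 269.1] 181 [ 0.596 -0.348  0.152] [ 0.588 -0.355  0.13 ] [ 0.614 -0.332  0.168]
side wrench 0.48 [349.9, 202.8, 385.5, 226.2] 79 [0.782 0.082 0.003] [ 0.766 -0.042 -0.003] [0.8   0.109 0.009]
0.85
```

```bash
python3 - <<'E'
from h import *
from scipy.optimize import least_squares
for cam in ["scene","side"]:
    d=np.load(cam+"0.npz")["d"];W=cloud(cam,d);M=np.load(cam+"_m.npz")
    ok=d>0
    # rack top
    m=ok&(abs(W[...,2]-0.130)<.004)&(abs(W[...,0]-.62)<.09)&(abs(W[...,1]+.255)<.17)
    p=W[m][:,:2].astype(np.float32); (c,s,a)=cv2.minAreaRect(p); print(cam,"racktop",m.sum(),c,s,a, np.median(W[m][:,2]))
    m=ok&(W[...,2]>.165)&(W[...,2]<.18)&(np.hypot(W[...,0]-.622,W[...,1]+.255)<.045)
    p=W[m]; (c,r)=cv2.minEnclosingCircle(p[:,:2].astype(np.float32)); print("bezel",m.sum(),c,r,np.median(p[:,2]),p[:,:2].mean(0))
    for nm,c0 in [("green",(.6,-.345)),("yel",(.643,-.167))]:
        m=ok&(W[...,2]>.150)&(W[...,2]<.18)&(np.hypot(W[...,0]-c0[0],W[...,1]-c0[1])<.03)
        p=W[m]; print(nm,m.sum(),cv2.minEnclosingCircle(p[:,:2].astype(np.float32)),p[:,2].max())
    # panel plane
    m=M["panel0"]&ok; p=W[m]; 
    for _ in range(6):
        c=p.mean(0);u,s,vt=np.linalg.svd(p-c,full_matrices=False);n=vt[2]*np.sign(vt[2][2]);p=p[abs((p-c)@n)<max(.003,0)] if _<5 else p
    print("panel n",n,"tilt",np.degrees(np.arccos(n[2])),"yaw(front)",np.degrees(np.arctan2(-n[1],-n[0])),c,len(p))
    up=np.array([0,0,1])-n[2]*n;up/=np.linalg.norm(up);ry=np.cross(n,up)
    q=np.c_[(p-c)@up,(p-c)@ry].astype(np.float32);rect=cv2.minAreaRect(q);print(rect,np.percentile(q,[.5,99.5],axis=0))
    mid=np.percentile(q,[.5,99.5],axis=0).mean(0); C=c+up*mid[0]+ry*mid[1]; print("centre",C, "screw est by height", C+up*((.1395-C[2])/up[2]))
    for t in ["scene"]:
        pass
    # rough box yaw
for cam,x0,y0,w,h in [("scene",290,200,120,120),("side",240,140,110,100),("side",340,190,90,140)]:
    im=np.load(cam+"0.npz")["p"][y0:y0+h,x0:x0+w,::-1]
    cv2.imwrite(f"pics/crop_{cam}{x0}.png",cv2.resize(im,None,fx=5 if h<130 else 4,fy=5 if h<130 else 4,interpolation=cv2.INTER_CUBIC))
E
```

```text
scene racktop 874 (0.6217576265335083, -0.25015944242477417) (0.25646862387657166, 0.07631032168865204) 76.82723999023438 0.12994393532369442
bezel 172 (0.6229482889175415, -0.2521773874759674) 0.027586553245782852 0.17067101054263356 [ 0.62187254 -0.24995938]
green 57 ((0.6014899015426636, -0.33598610758781433), 0.014096829108893871) 0.1698918378826726
yel 60 ((0.6426594853401184, -0.1650301218032837), 0.012559196911752224) 0.17093045035981658
panel n [-0.59846071 -0.09164123  0.79589363] tilt 37.26025722051032 yaw(front) 8.7059752830524 [0.5514859  0.21761268 0.09677458] 2022
((-0.008355781435966492, -0.003718145191669464), (0.2064570188522339, 0.19154834747314453), 89.69535064697266) [[-0.10204524 -0.10456453]
 [ 0.08530207  0.0984027 ]]
centre [0.54536612 0.21355874 0.09170612] screw est by height [0.607471   0.22306875 0.1395    ]
side racktop 1043 (0.621957540512085, -0.2554861903190613) (0.2541176378726959, 0.07785559445619583) 77.09423065185547 0.1282840827332128
bezel 194 (0.6213027238845825, -0.25484699010849) 0.02655446156859398 0.16930930026510033 [ 0.62082421 -0.25719634]
green 96 ((0.6019802093505859, -0.3421095013618469), 0.013281232677400112) 0.1684986107576798
yel 72 ((0.6414031982421875, -0.1714562326669693), 0.012677483260631561) 0.16878223375676527
panel n [-0.5976908  -0.09193502  0.79643811] tilt 37.20869944812696 yaw(front) 8.744531769627022 [0.54800801 0.20015751 0.08979851] 1507
((-0.0005173757672309875, 0.007789410650730133), (0.18739226460456848, 0.21174657344818115), 0.2599703371524811) [[-0.09284156 -0.09505208]
 [ 0.09099642  0.11048356]]
centre [0.54610876 0.20767186 0.08924061] screw est by height [0.61153276 0.21773518 0.1395    ]
```

View pics/crop_scene290.png

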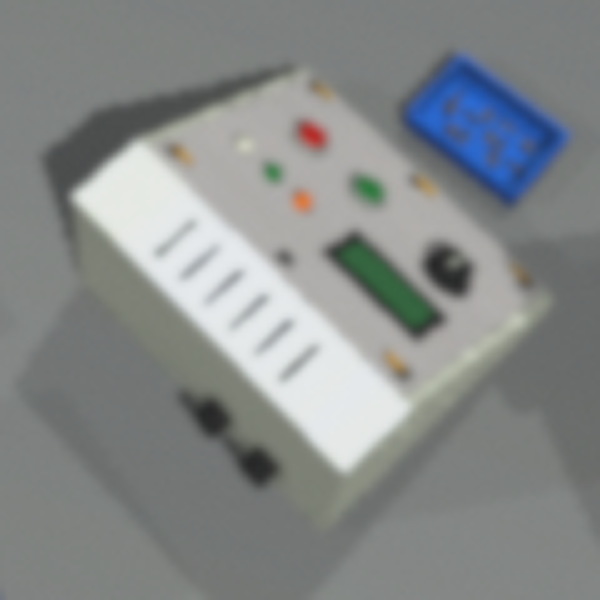

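View pics/crop_side240.png

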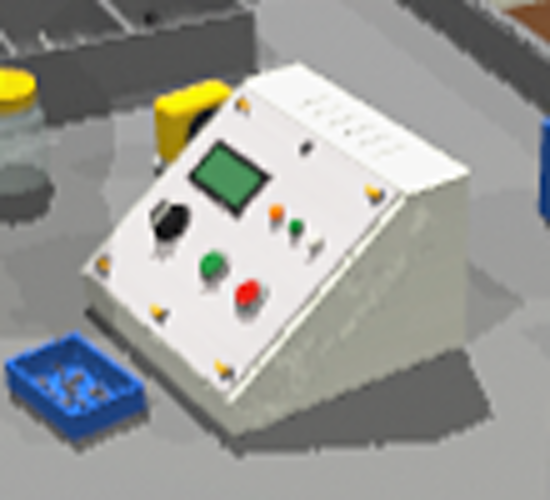

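View pics/crop_side340.png

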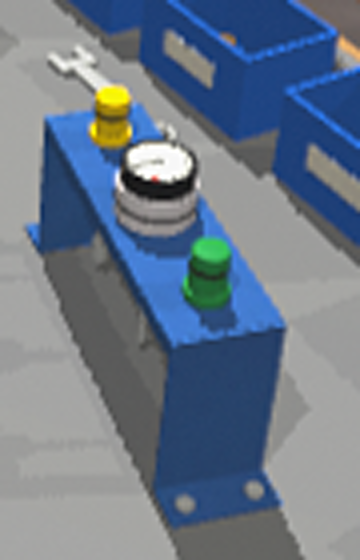

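The unmarked screw is at scene (347,251.4) and side (301.2,169.6). I'll triangulate it, then work out the arm's kinematics for a viewing pose.

```bash
cat >> h.py <<'E'
def ray(cam,u,v):
    c=camera_info(cam);K=c["K"];T=c["T"]
    r=T[:3,:3]@np.array([(u-K[0,2])/K[0,0],(v-K[1,2])/K[1,1],1]);return T[:3,3],r/np.linalg.norm(r)
def tri(rs):
    A=np.zeros((3,3));b=np.zeros(3)
    for o,r in rs:
        P=np.eye(3)-np.outer(r,r);A+=P;b+=P@o
    return np.linalg.solve(A,b)
def wrist_px(Pw,pos,rot):  # world->pixel
    c=camera_info("wrist");K=c["K"];T=c["T_tool_cam"]
    Rt=R.from_quat(rot).as_matrix();p=(np.atleast_2d(Pw)-pos)@Rt
    p=(p-T[:3,3])@T[:3,:3]
    th=np.arctan2(np.hypot(p[:,0],p[:,1]),p[:,2]);ph=np.arctan2(p[:,1],p[:,0])
    return np.c_[K[0,2]+K[0,0]*th*np.cos(ph),K[1,2]+K[1,1]*th*np.sin(ph)]
def wrist_ray(u,v,pos,rot):
    c=camera_info("wrist");K=c["K"];T=c["T_tool_cam"]
    x=(u-K[0,2])/K[0,0];y=(v-K[1,2])/K[1,1];th=np.hypot(x,y)
    r=np.array([np.sin(th)*x/th,np.sin(th)*y/th,np.cos(th)]) if th>0 else np.array([0,0,1.])
    Rt=R.from_quat(rot).as_matrix()
    return pos+Rt@T[:3,3],Rt@T[:3,:3]@r
def rel(pos1,rot1,s=None):
    """shift mm, rotvec deg from present measured pose to the wanted"""
    s=s or state();R0=R.from_quat(s["tool_rot"])
    return np.round(R0.inv().apply(np.array(pos1)-s["position"])*1000,1),np.round(np.degrees((R0.inv()*R.from_quat(rot1)).as_rotvec()),2)
def down(yaw,tilt=0):
    """tool y down; yaw: direction (deg) of tool z horizontally (camera side)"""
    a=np.radians(yaw);z=np.array([np.cos(a),np.sin(a),0]);y=np.array([0,0,-1.]);x=np.cross(y,z)
    return R.from_matrix(np.c_[x,y,z]).as_quat()
E
python3 - <<'E'
from h import *
a=ray("scene",347,251.4);b=ray("side",301.2,169.6)
for o,r in (a,b): print(o+r*(.1415-o[2])/r[2])
print(tri([a,b]))
s=state();M=R.from_quat(s["tool_rot"]).as_matrix();print(M, s["qpos"], s["position"])
E
```

```text
[0.60800154 0.22236864 0.1415    ]
[0.60649488 0.21118308 0.1415    ]
[0.60852154 0.22039153 0.13704484]
[[ 4.25747884e-01  6.65863784e-05 -9.04841828e-01]
 [ 9.04841822e-01  1.09417631e-04  4.25747889e-01]
 [ 1.27354659e-04 -9.99999992e-01 -1.36658152e-05]] [ 1.11103173e+00  3.19573524e-01  1.56449215e+00 -1.16885050e-05
  1.25739938e+00 -1.99727279e-02] [0.24480375 0.52030528 0.20765622]
```

```bash
python3 - <<'E'
from h import *
print(rel([.622,-.254,.25],down(100)))
E
```

```text
(array([-540. ,  -42.4, -671. ]), array([-0.00e+00,  5.48e+01,  1.00e-02]))
```

Call:
play_rows(rows=[-540, -42, -671, 0, 55, 0, -540, -42, -671, 0, 55, 0, -540, -42, -671, 0, 55, 0, -540, -42, -671, 0, 55, 0, -540, -42, -671, 0, 55, 0], fingers=1)

```text
t: 1.35
position: [0.3547, 0.2941, 0.2201]
tool_rot: [-0.695, -0.132, 0.132, 0.695]
wrist_force: [0.9, 0.5, 0.0]
width: 0.0853
```

```bash
python3 - <<'E'
from h import *
print(state()["t"],state()["position"],rel([.622,-.254,.25],down(100)))
E
```

```text
1.35 [0.35467553 0.29408487 0.22009595] (array([  47.7,  -29.9, -607.9]), array([-1.000e-02,  1.152e+01,  5.000e-02]))
```

Call:
play_rows(rows=[48, -30, -608, 0, 11.5, 0, 48, -30, -608, 0, 11.5, 0, 48, -30, -608, 0, 11.5, 0, 48, -30, -608, 0, 11.5, 0, 48, -30, -608, 0, 11.5, 0])

```text
t: 1.85
position: [0.4656, 0.0701, 0.2325]
tool_rot: [-0.704, -0.064, 0.063, 0.704]
wrist_force: [-0.1, 0.7, -0.2]
width: 0.0855
```

```bash
python3 - <<'E'
from h import *
print(state()["t"],state()["position"],rel([.622,-.254,.25],down(100)))
E
```

```text
1.85 [0.46557585 0.07005933 0.23252085] (array([  95.9,  -17.5, -346.8]), array([-0.01,  0.32,  0.06]))
```

Call:
play_rows(rows=[85, -17, -320, 0, 0, 0, 85, -17, -320, 0, 0, 0, 85, -17, -320, 0, 0, 0, 85, -17, -320, 0, 0, 0, 85, -17, -320, 0, 0, 0])

```text
t: 2.35
position: [0.5719, -0.1559, 0.2451]
tool_rot: [-0.704, -0.064, 0.063, 0.704]
wrist_force: [0.3, -0.1, -0.1]
width: 0.0853
```

Call:
play_rows(rows=[30, -5, -80, 0, 0, 0, 30, -5, -80, 0, 0, 0, 30, -5, -80, 0, 0, 0, 30, -5, -80, 0, 0, 0])

```text
t: 2.75
position: [0.615, -0.2275, 0.2491]
tool_rot: [-0.704, -0.063, 0.064, 0.705]
wrist_force: [-0.2, 0.6, 0.4]
width: 0.0852
```

```bash
cat > look.py <<'E'
from h import *
import sys
n=sys.argv[1]
s=state();p,d=grab_frame("wrist");np.savez(n+".npz",p=p,d=d,pos=s["position"],rot=s["tool_rot"])
cv2.imwrite(f"pics/{n}.png",p[:,:,::-1]);print(s["t"],s["position"],np.round(s["tool_rot"],4),np.round(s["qpos"],3),s["width"],s["wrist_force"])
E
python3 look.py w1; python3 -c "
from h import *
print(rel([.622,-.254,.25],down(100)))"
```

```text
2.75 [ 0.61498765 -0.22751961  0.24909402] [-0.7038 -0.0628  0.0636  0.7047] [-3.720e-01  4.310e-01  1.288e+00  1.000e-03  1.423e+00 -5.510e-01] 0.08520549523147955 [-0.24657597  0.5537933   0.3578206 ]
(array([  2.3,  -0.6, -28.2]), array([-0.07,  0.32, -0.05]))
```

View pics/w1.png

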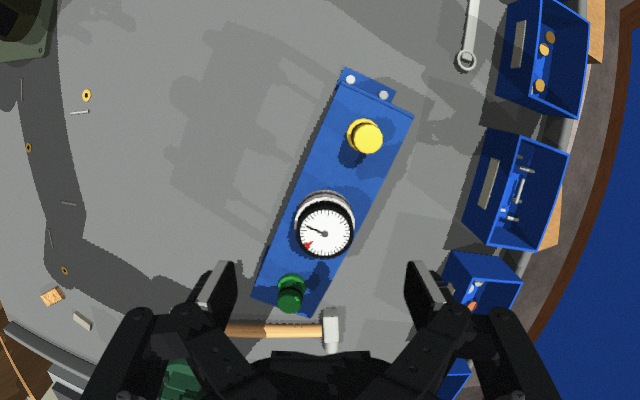

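The dial is at (325,233). The needle points left towards (305,228) and the red mark is at about (305,245), so the bezel is roughly 0.8 rad counter-clockwise. I'll rectify the dial to measure it properly.

```bash
cat > rect.py <<'E'
from h import *
import sys
def rect(n,c,z=.172,half=.034,N=400):
    f=np.load(n+".npz");pos,rot=f["pos"],f["rot"]
    # image: columns +x? use right = -y world, up = +x world  (robot's view, seen from above)
    j,i=np.meshgrid(np.arange(N),np.arange(N))
    X=c[0]+half*(1-2*i/N);Y=c[1]+half*(1-2*j/N)
    px=wrist_px(np.c_[X.ravel(),Y.ravel(),np.full(N*N,z)],pos,rot).astype(np.float32)
    return cv2.remap(f["p"],px[:,0].reshape(N,N),px[:,1].reshape(N,N),cv2.INTER_CUBIC)
if __name__=="__main__":
    n=sys.argv[1];c=[float(sys.argv[2]),float(sys.argv[3])]
    r=rect(n,c);N=400;half=.034
    hsv=cv2.cvtColor(r,cv2.COLOR_RGB2HSV)
    rad=np.hypot(*np.meshgrid(np.arange(N)-200,np.arange(N)-200))/N*2*half
    red=((hsv[...,0]<8)|(hsv[...,0]>172))&(hsv[...,1]>110)&(hsv[...,2]>80)&(rad<.025)
    wh=((hsv[...,1]<60)&(hsv[...,2]>130)&(rad<.024)).astype(np.uint8)
    wh=cv2.morphologyEx(wh,cv2.MORPH_OPEN,np.ones((5,5)));wh=cv2.morphologyEx(wh,cv2.MORPH_CLOSE,np.ones((25,25)))
    cs,_=cv2.findContours(wh,0,1);cc=max(cs,key=cv2.contourArea);e=cv2.minEnclosingCircle(cc);el=cv2.fitEllipse(cv2.convexHull(cc))
    tow=lambda u,v:(c[0]+half*(1-2*v/N),c[1]+half*(1-2*u/N))
    print("white circle",tow(*e[0]),e[1]*2*half/N,"ellipse",tow(*el[0]),np.array(el[1])*half/N)
    cx,cy=el[0];v,u=np.nonzero(red);a=np.degrees(np.arctan2(-(u.mean()-cx),-(v.mean()-cy)));print("red n",len(u),"world ang",a,"r",np.hypot(u.mean()-cx,v.mean()-cy)*2*half/N)
    g=cv2.cvtColor(r,cv2.COLOR_RGB2GRAY).astype(np.float32)
    # needle: darkest ray 5..13mm
    angs=np.arange(0,360,.5);prof=[]
    for t in np.radians(angs):
        rr=np.arange(.005,.0125,.0003)/(2*half)*N
        prof.append(cv2.remap(g,(cx-rr*np.sin(t)).astype(np.float32)[None],(cy-rr*np.cos(t)).astype(np.float32)[None],1).mean())
    prof=np.array(prof);w=np.clip(np.median(prof)-prof-25,0,None);k=prof.argmin()
    dd=(angs-angs[k]+180)%360-180;s=abs(dd)<15
    na=angs[k]+(dd[s]*w[s]).sum()/w[s].sum();print("needle world ang",na,prof.min(),np.median(prof),"bezel deg (ccw+)",(a-na+180)%360-180)
    cv2.circle(r,(int(cx),int(cy)),2,(0,255,0),-1);cv2.imwrite(f"pics/{n}_r.png",r[:,:,::-1])
E
python3 rect.py w1 .622 -.254
```

```text
white circle (0.6236224421691895, -0.25434788314819334) 0.021966095428466795 ellipse (0.6237217013549805, -0.25426940185546876) [0.02168888 0.02185132]
red n 920 world ang -132.9556792175323 r 0.01871911232380387
needle world ang 169.05325384495708 49.44794 250.27052 bezel deg (ccw+) 57.991066937510595
```

View pics/w1_r.png

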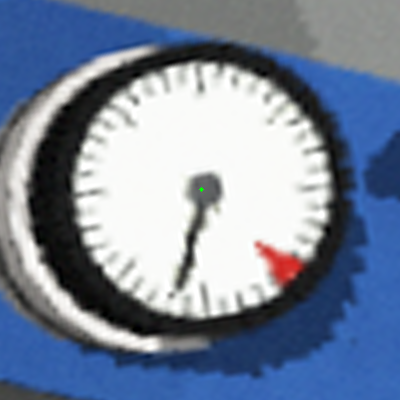

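```bash
python3 -c "
from h import *
print(rel([.6237,-.2543,.156],down(100)))"
```

```text
(array([  3.9,  93.4, -28.9]), array([-0.07,  0.32, -0.05]))
```

Call:
play_rows(rows=[1, 15, -12, 0, 0.3, 0, 1, 30, -12, 0, 0.3, 0, 1, 40, -12, 0, 0.3, 0, 1, 40, -12, 0, 0.3, 0])

```text
t: 3.2
position: [0.617, -0.2379, 0.2076]
tool_rot: [-0.704, -0.061, 0.063, 0.705]
wrist_force: [-0.5, -0.1, 0.7]
width: 0.0853
```

```bash
python3 look.py w2; python3 -c "
from h import *
print(rel([.6237,-.2543,.156],down(100)))"; python3 rect.py w2 .6237 -.2543
```

```text
3.2 [ 0.61704059 -0.2379137   0.20759851] [-0.7037 -0.0607  0.0634  0.7051] [-0.385  0.46   1.344  0.     1.342 -0.561] 0.08528110283504575 [-0.5055669  -0.14151897  0.73572466]
(array([  3.1,  52.9, -16.9]), array([-0.06,  0.06, -0.09]))
white circle (0.6236434405517578, -0.2542965940856934) 0.021841749725341798 ellipse (0.6236676217651368, -0.2542469735717774) [0.02167134 0.02170695]
red n 1002 world ang -133.0248313270531 r 0.018640663936264713
needle world ang 169.4215264252543 44.128532 250.08202 bezel deg (ccw+) 57.55364224769255
```

View pics/w2_r.png

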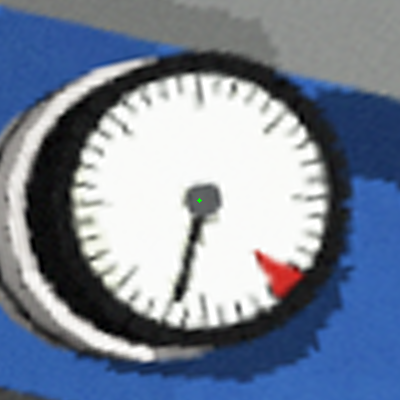

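Call:
play_rows(rows=[3, 5, -17, 0, 0, 0, 3, 20, -17, 0, 0, 0, 3, 38, -17, 0, 0, 0, 3, 52, -17, 0, 0, 0, 3, 52, -17, 0, 0, 0])

```text
t: 3.75
position: [0.6233, -0.2553, 0.1556]
tool_rot: [-0.704, -0.061, 0.063, 0.705]
wrist_force: [-0.5, 0.4, -0.4]
width: 0.0853
```

```bash
python3 look.py w3; python3 -c "
from h import *
print(rel([.6237,-.2543,.156],down(100)))"
```

```text
3.75 [ 0.62333074 -0.25526231  0.15561172] [-0.7038 -0.0605  0.0629  0.705 ] [-0.406  0.509  1.392 -0.     1.244 -0.58 ] 0.08534955696535496 [-0.49497838  0.38277849 -0.39625801]
(array([-0.2,  1. ,  1.1]), array([-0.04,  0.02, -0.07]))
```

View pics/w3.png

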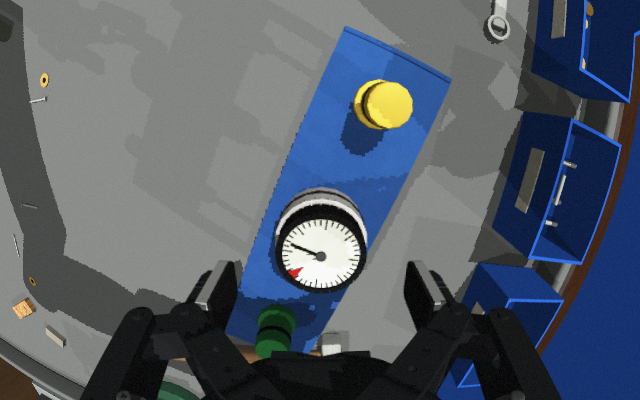

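Call:
play_rows(rows=[0, 0, 0.5, 0, 0, 0, 0, 0, 0.5, 0, 0, 0, 0, 0, 0.5, 0, 0, 0, 0, 0, 0.5, 0, 0, 0, 0, 0, 0.5, 0, 0, 0], fingers=0, force=30)

```text
t: 4.3
position: [0.6242, -0.2545, 0.1582]
tool_rot: [0.704, 0.062, -0.062, -0.704]
wrist_force: [0.5, 0.2, -0.5]
width: 0.0125
```

```bash
python3 look.py w4; python3 rect.py w4 .6237 -.2543
```

```text
4.3 [ 0.62423533 -0.25454552  0.15820358] [ 0.7045  0.062  -0.0617 -0.7043] [-0.404  0.506  1.391  0.     1.244 -0.579] 0.012479386220311134 [ 0.50133346  0.24635048 -0.54581442]
white circle (0.6235988497924805, -0.25406709564208985) 0.021571829071044924 ellipse (0.6236119754028321, -0.2540351583862305) [0.02135687 0.02148398]
red n 0 world ang nan r nan
needle world ang 174.24154019086467 31.289927 157.44507 bezel deg (ccw+) nanrect.py:21: RuntimeWarning: Mean of empty slice.
  cx,cy=el[0];v,u=np.nonzero(red);a=np.degrees(np.arctan2(-(u.mean()-cx),-(v.mean()-cy)));print("red n",len(u),"world ang",a,"r",np.hypot(u.mean()-cx,v.mean()-cy)*2*half/N)
  ret = ret.dtype.type(ret / rcount)
```

View pics/w4.png

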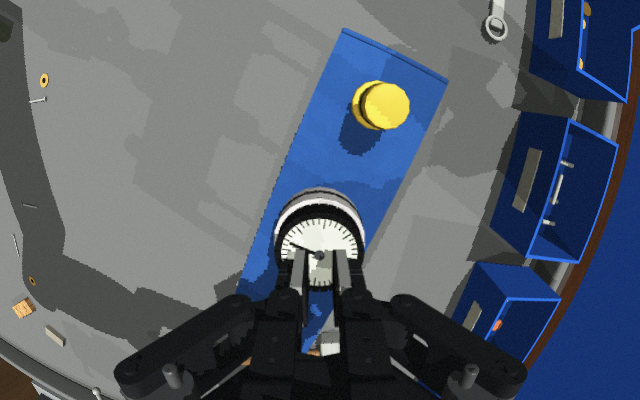

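The fingers passed over the bezel: width is 0.0125 and they show above the dial. I'll use the wrist depth to find where the fingertips actually are.

```bash
python3 - <<'E'
from h import *
for n in ["w3","w4"]:
    f=np.load(n+".npz");d=f["d"];c=camera_info("wrist");K=c["K"];T=c["T_tool_cam"]
    v,u=np.mgrid[0:400,0:640];x=(u-K[0,2])/K[0,0];y=(v-K[1,2])/K[1,1];th=np.hypot(x,y)+1e-9
    k=np.tan(th)/th;P=np.stack([x*k*d,y*k*d,d],-1)@T[:3,:3].T+T[:3,3]
    m=(d>0)&(abs(P[...,2])<.02)&(abs(P[...,0])<.07)&(P[...,1]<.01)&(P[...,1]>-.07)
    q=P[m]*1000
    print(n,m.sum())
    for lo in range(-60,60,10):
        s=q[(q[:,0]>=lo)&(q[:,0]<lo+10)]
        if len(s): print(lo,len(s),"ymax",np.round(np.percentile(s[:,1],[50,95,100]),1),"z",np.round(np.percentile(s[:,2],[2,98]),1))
    for (uu,vv) in [(225,270),(302,255),(337,255),(320,270),(320,235),(340,270),(300,280)]:
        print((uu,vv),np.round(P[vv,uu]*1000,1),d[vv,uu])
print(state()["width"],state()["position"],[np.round(state()["position"],4) for _ in range(4)])
E
python3 - <<'E'
import cv2
a=cv2.imread("pics/w4.png")[170:330,240:400];cv2.imwrite("pics/w4c.png",cv2.resize(a,None,fx=4,fy=4,interpolation=2))
E
```

```text
w3 9061
-60 279 ymax [-58.7 -46.2 -42.8] z [5.8 7.4]
-50 1448 ymax [-56.5 -40.6 -36.4] z [-10.6  11.1]
-30 451 ymax [-15.9   0.9   9.9] z [-10.6  18.2]
-20 1158 ymax [-16.1  -8.3   9.5] z [-18.1  19.6]
-10 1132 ymax [-16.  -15.1 -14.3] z [-19.3  19.4]
0 1165 ymax [-16.1 -15.1 -14.2] z [-19.2  19.2]
10 1157 ymax [-16.1 -14.6   0. ] z [-18.5  19.5]
20 538 ymax [-16.2   0.6   9.5] z [-11.7  18.7]
40 1455 ymax [-56.2 -40.6 -36.9] z [-10.6  11.1]
50 278 ymax [-58.6 -46.5 -42.8] z [5.8 7.5]
(225, 270) [-42.9 -50.2  10.8] 0.13355912
(302, 255) [ -9.9 -15.    0.3] 0.17020056
(337, 255) [  9.5 -16.6   1.1] 0.16847269
(320, 270) [  0.1 -16.3  -8.7] 0.17186971
(320, 235) [  0.1 -16.5  13.3] 0.16466096
(340, 270) [ 11.4 -16.5  -8.6] 0.1716689
(300, 280) [-11.4 -15.5 -16. ] 0.17502342
w4 7278
-40 22 ymax [-69.4 -68.5 -68.2] z [10.5 12. ]
-30 546 ymax [-13.8   2.8  10. ] z [-6.1 18.1]
-20 1431 ymax [-33.8 -11.7   4.8] z [-0.9 19.6]
-10 1669 ymax [-15.  -12.7 -11.7] z [-17.7  18.9]
0 1662 ymax [-14.1 -12.6 -11.5] z [-17.8  18.9]
10 1457 ymax [-34.6  -7.2   7.1] z [-0.8 19.5]
20 467 ymax [-13.9   2.9   9.9] z [-4.  17.2]
30 24 ymax [-69.3 -68.7 -68.3] z [10.4 11.9]
(225, 270) [-119.4  157.1 -117.1] 0.37099662
(302, 255) [ -8.6 -33.7  10.4] 0.1492687
(337, 255) [  8.4 -34.7  11. ] 0.14819816
(320, 270) [  0.1 -12.2 -11.2] 0.17662692
(320, 235) [  0.1 -12.7  11.5] 0.16880244
(340, 270) [  9.  -48.7  10.9] 0.1349218
(300, 280) [ -8.3 -55.9  10.3] 0.1282998
0.0047108489172336 [ 0.62418627 -0.25450488  0.15807355] [array([ 0.6242, -0.2545,  0.1581]), array([ 0.6242, -0.2545,  0.1581]), array([ 0.6242, -0.2545,  0.1581]), array([ 0.6242, -0.2545,  0.1581])]
```

View pics/w4c.png

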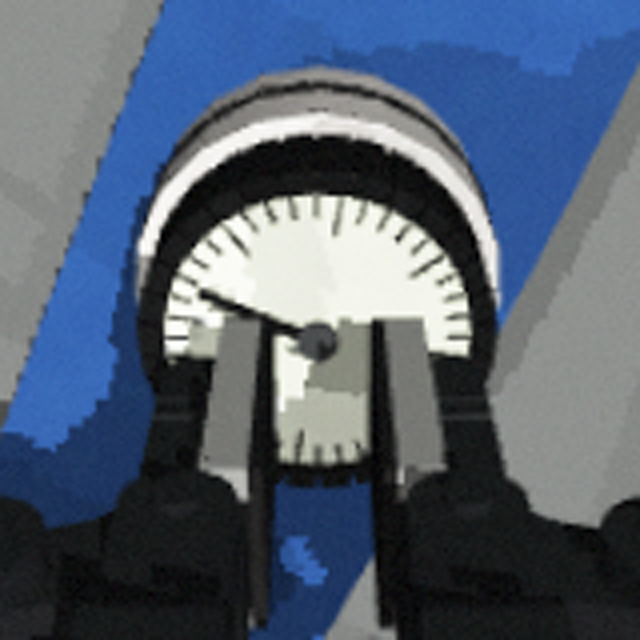

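```bash
python3 - <<'E'
from h import *
import workcell
print([x for x in dir(workcell) if not x.startswith('__')])
s=state();print(s["t"],s["width"],s["position"])
p,d=grab_frame("side");W=cloud("side",d)
x0,y0,w,h=330,150,110,130
cv2.imwrite("pics/side5.png",cv2.resize(p[y0:y0+h,x0:x0+w,::-1],None,fx=4.5,fy=4.5,interpolation=2))
print(s["wrist_force"])
E
```

```text
['PlanningError', 'camera_info', 'cut_out', 'grab_frame', 'grasp_offset', 'sign_off', 'state']
4.35 0.0047108489172336 [ 0.62418627 -0.25450488  0.15807355]
[-0.88187939 -0.49425802  0.75318819]
```

View pics/side5.png

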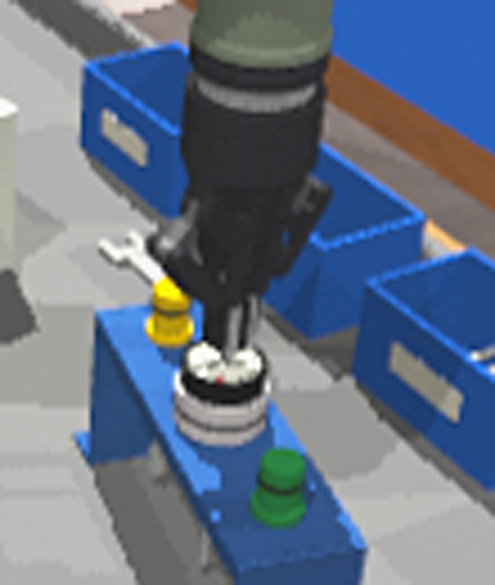

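```bash
python3 - <<'E'
from h import *
print(grasp_offset)
p,d=grab_frame("wrist");s=state()
c=camera_info("wrist");K=c["K"];T=c["T_tool_cam"]
v,u=np.mgrid[0:400,0:640];x=(u-K[0,2])/K[0,0];y=(v-K[1,2])/K[1,1];th=np.hypot(x,y)+1e-9
# is d along optical axis? compare both models on the dial plane
k=np.tan(th)/th;P=np.stack([x*k*d,y*k*d,d],-1)@T[:3,:3].T+T[:3,3]
cv2.imwrite("pics/w5.png",cv2.resize(p[170:330,240:400,::-1],None,fx=4,fy=4,interpolation=2))
for vv in range(238,300,4): print(vv,[tuple(np.round(P[vv,uu]*1000).astype(int)) for uu in (296,304,312,320,328,334,340)])
g,dd=grab_frame("side");W=cloud("side",dd)
m=(dd>0)&(np.hypot(W[...,0]-.6237,W[...,1]+.2543)<.02)&(W[...,2]>.15)
print(np.round(np.histogram(W[m][:,2],bins=np.arange(.15,.30,.005)),3))
E
```

```text
0.0187
238 [(np.int64(-13), np.int64(-13), np.int64(10)), (np.int64(-9), np.int64(-15), np.int64(11)), (np.int64(-4), np.int64(-14), np.int64(10)), (np.int64(0), np.int64(-13), np.int64(10)), (np.int64(5), np.int64(-13), np.int64(10)), (np.int64(8), np.int64(-13), np.int64(10)), (np.int64(11), np.int64(-13), np.int64(10))]
242 [(np.int64(-13), np.int64(-14), np.int64(8)), (np.int64(-9), np.int64(-14), np.int64(8)), (np.int64(-4), np.int64(-14), np.int64(8)), (np.int64(0), np.int64(-14), np.int64(8)), (np.int64(5), np.int64(-14), np.int64(8)), (np.int64(8), np.int64(-15), np.int64(8)), (np.int64(11), np.int64(-13), np.int64(7))]
246 [(np.int64(-13), np.int64(-16), np.int64(6)), (np.int64(-9), np.int64(-14), np.int64(5)), (np.int64(-4), np.int64(-14), np.int64(5)), (np.int64(0), np.int64(-14), np.int64(5)), (np.int64(5), np.int64(-15), np.int64(6)), (np.int64(8), np.int64(-14), np.int64(5)), (np.int64(11), np.int64(-13), np.int64(5))]
250 [(np.int64(-13), np.int64(-13), np.int64(3)), (np.int64(-9), np.int64(-15), np.int64(4)), (np.int64(-4), np.int64(-30), np.int64(11)), (np.int64(0), 
[... 3624 characters left out ...]

298 [(np.int64(-9), np.int64(-71), np.int64(12)), (np.int64(-6), np.int64(-69), np.int64(11)), (np.int64(-3), np.int64(-70), np.int64(11)), (np.int64(0), np.int64(-63), np.int64(6)), (np.int64(3), np.int64(-70), np.int64(11)), (np.int64(6), np.int64(-70), np.int64(11)), (np.int64(8), np.int64(-72), np.int64(12))]Traceback (most recent call last):
  File "<stdin>", line 12, in <module>
    return _wrapfunc(a, 'round', decimals=decimals, out=out)
    return _wrapit(obj, method, *args, **kwds)
    conv = _array_converter(obj)
ValueError: setting an array element with a sequence. The requested array has an inhomogeneous shape after 1 dimensions. The detected shape was (2,) + inhomogeneous part.
```

View pics/w5.png

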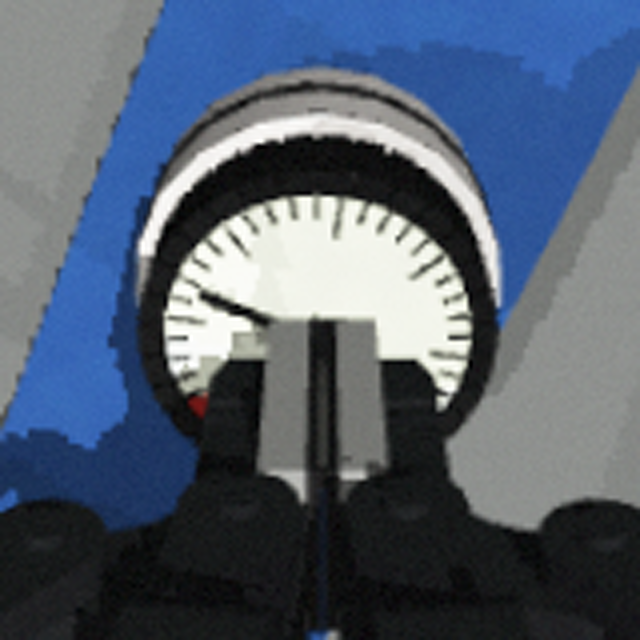

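Call:
play_rows(rows=[0, 0, 0, 0, 0, 0, 0, 0, 0, 0, 0, 0, 0, 0, 0, 0, 0, 0, 0, 0, 0, 0, 0, 0, 0, 0, 0, 0, 0, 0], fingers=1)

```text
t: 5.0
position: [0.6241, -0.2546, 0.1578]
tool_rot: [-0.704, -0.062, 0.062, 0.704]
wrist_force: [0.2, 0.6, 0.6]
width: 0.0727
```

```bash
python3 look.py w6; python3 rect.py w6 .6237 -.2543;  python3 -c "
from h import *
print(rel([.6237,-.2543,.127],down(100)))"
```

```text
5.0 [ 0.62413177 -0.25456124  0.15784979] [-0.7044 -0.0618  0.0618  0.7044] [-0.404  0.507  1.391  0.     1.244 -0.579] 0.07265528249473346 [0.15390485 0.6489547  0.56176748]
white circle (0.6236562107849122, -0.2543580458068848) 0.021677040176391604 ellipse (0.6236618864440918, -0.2543465596008301) [0.02152794 0.0216135 ]
red n 1012 world ang -133.34286810540343 r 0.018499117647877712
needle world ang 169.55574931325697 19.246656 242.30884 bezel deg (ccw+) 57.101382581339635
(array([-0.4, 30.8,  0.3]), array([-0.  ,  0.03, -0.  ]))
```

View pics/w6.png

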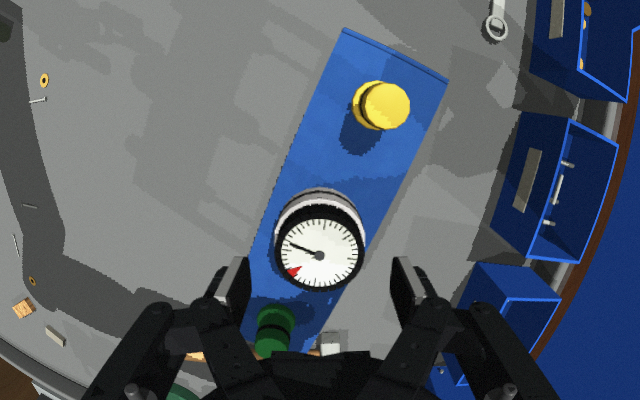

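Call:
play_rows(rows=[0, 7, 0, 0, 0, 0, 0, 14, 0, 0, 0, 0, 0, 20, 0, 0, 0, 0, 0, 20, 0, 0, 0, 0])

```text
t: 5.45
position: [0.6233, -0.2542, 0.1362]
tool_rot: [-0.704, -0.061, 0.063, 0.705]
wrist_force: [0.2, -0.2, -0.2]
width: 0.0855
```

```bash
python3 look.py w7; python3 - <<'E'
from h import *
f=np.load("w7.npz");d=f["d"];c=camera_info("wrist");K=c["K"];T=c["T_tool_cam"]
v,u=np.mgrid[0:400,0:640];x=(u-K[0,2])/K[0,0];y=(v-K[1,2])/K[1,1];th=np.hypot(x,y)+1e-9
k=np.tan(th)/th;P=np.stack([x*k*d,y*k*d,d],-1)@T[:3,:3].T+T[:3,3]
for vv in (255,262,270,280,290): print(vv,[tuple(np.round(P[vv,uu]*1000).astype(int).tolist()) for uu in (215,225,235,320,405,415,425)])
print("palm",[np.round(P[vv,320]*1000).tolist() for vv in (300,340,352,370,390)])
E
```

```text
5.45 [ 0.62331903 -0.25416667  0.13619371] [-0.7039 -0.0609  0.0627  0.7049] [-0.404  0.521  1.422  0.     1.201 -0.579] 0.08547165863480731 [ 0.1688465  -0.21579121 -0.16618595]
255 [(-121, 135, -84), (-109, 137, -84), (-97, 136, -83), (0, -35, 11), (96, 135, -83), (109, 136, -83), (121, 136, -84)]
262 [(-123, 136, -94), (-45, -43, 11), (-98, 136, -92), (0, -35, 8), (98, 136, -92), (46, -41, 10), (123, 136, -94)]
270 [(-48, -50, 11), (-43, -49, 10), (-99, 136, -103), (0, -35, 3), (99, 135, -103), (44, -49, 10), (48, -51, 11)]
280 [(-45, -58, 10), (-43, -53, 7), (-42, -39, -2), (0, -38, -2), (43, -38, -2), (43, -53, 7), (45, -59, 11)]
290 [(-43, -66, 10), (-42, -57, 4), (-43, -41, -7), (0, -35, -9), (43, -42, -6), (43, -55, 3), (43, -67, 11)]
palm [[0.0, -35.0, -16.0], [0.0, 6.0, -85.0], [0.0, 136.0, -235.0], [0.0, -106.0, 11.0], [0.0, -113.0, 11.0]]
```

View pics/w7.png

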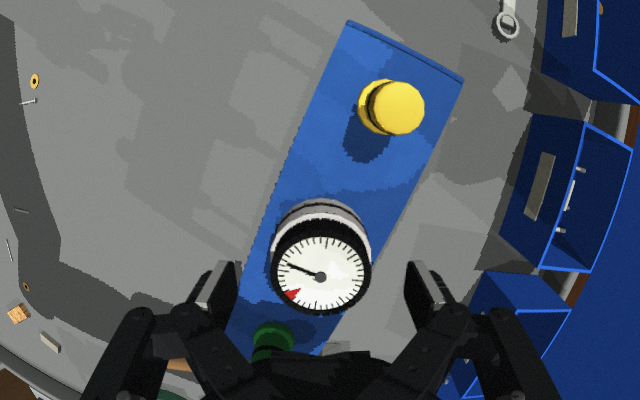

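Call:
play_rows(rows=[0, 5, 0, 0, 0, 0, 0, 9, 0, 0, 0, 0, 0, 9, 0, 0, 0, 0])

```text
t: 5.8
position: [0.6237, -0.2543, 0.1281]
tool_rot: [-0.704, -0.061, 0.062, 0.705]
wrist_force: [-0.5, -0.2, 0.0]
width: 0.0854
```

Call:
play_rows(rows=[0, 0, 0, 0, 0, 0, 0, 0, 0, 0, 0, 0, 0, 0, 0, 0, 0, 0, 0, 0, 0, 0, 0, 0], fingers=0, force=30)

```text
t: 6.2
position: [0.6237, -0.2548, 0.1296]
tool_rot: [0.705, 0.062, -0.062, -0.704]
wrist_force: [-3.1, -0.4, 3.8]
width: 0.049
```

```bash
python3 look.py w8
```

```text
6.2 [ 0.62367352 -0.25477744  0.12961243] [ 0.7046  0.0617 -0.062  -0.7042] [-4.050e-01  5.260e-01  1.432e+00 -1.000e-03  1.184e+00 -5.790e-01] 0.04895919623159769 [-3.08704892 -0.4414055   3.76993958]
```

View pics/w8.png

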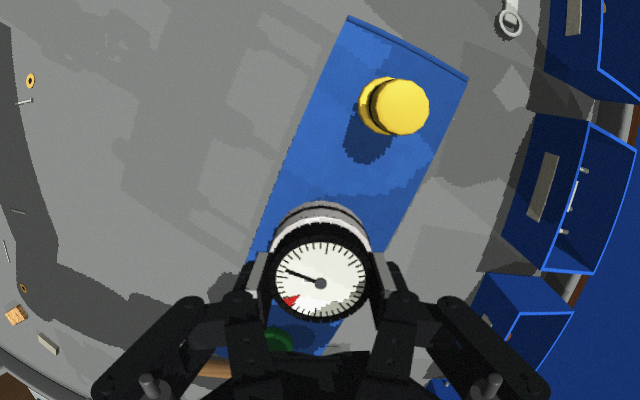

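Call:
play_rows(rows=[0, 0, 0, 0, 7, 0, 0, 0, 0, 0, 14, 0, 0, 0, 0, 0, 21, 0, 0, 0, 0, 0, 28, 0, 0, 0, 0, 0, 28, 0])

```text
t: 6.75
position: [0.6237, -0.2546, 0.1296]
tool_rot: [0.698, -0.111, 0.11, -0.698]
wrist_force: [-3.6, -0.5, 5.4]
width: 0.0488
```

```bash
python3 look.py w9;python3 rect.py w9 .6237 -.2543
```

```text
6.75 [ 0.62371481 -0.25461943  0.12959496] [ 0.6985 -0.1107  0.1104 -0.6983] [-0.405  0.526  1.432 -0.     1.184 -0.09 ] 0.04879569777998844 [-3.56930291 -0.5107268   5.39321466]
white circle (0.6243275286865235, -0.25417847137451177) 0.021594287872314454 ellipse (0.6243411990356446, -0.2541571720886231) [0.02150542 0.02151126]
red n 1023 world ang -161.2429278431033 r 0.018572224339433313
needle world ang 167.28908765467472 9.44967 241.6278 bezel deg (ccw+) 31.467984502221952
```

View pics/w9.png

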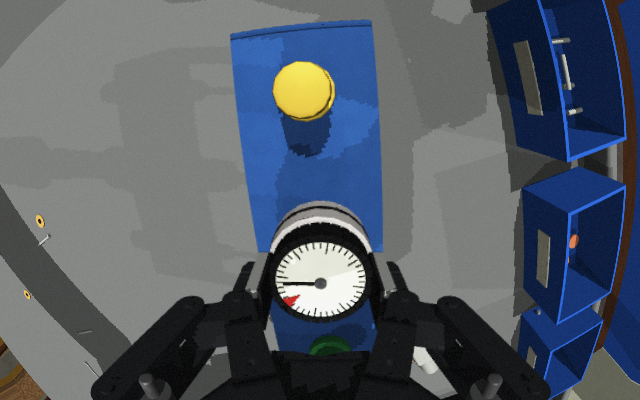

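View pics/w9_r.png

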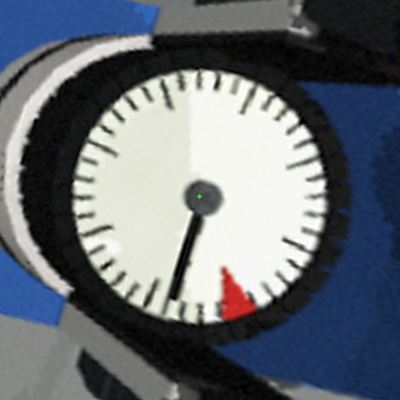

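```bash
cat > ang.py <<'E'
from rect import *
def measure(n,c=(.6237,-.2543),z=.172,r=None):
    N=400;half=.034
    r=rect(n,c,z) if r is None else r;hsv=cv2.cvtColor(r,cv2.COLOR_RGB2HSV)
    X,Y=np.meshgrid(np.arange(N),np.arange(N))
    rad=np.hypot(X-200,Y-200)/N*2*half
    wh=((hsv[...,1]<60)&(hsv[...,2]>130)&(rad<.024)).astype(np.uint8)
    wh=cv2.morphologyEx(wh,cv2.MORPH_OPEN,np.ones((5,5)));wh=cv2.morphologyEx(wh,cv2.MORPH_CLOSE,np.ones((25,25)))
    cs,_=cv2.findContours(wh,0,1);cc=max(cs,key=cv2.contourArea);el=cv2.fitEllipse(cv2.convexHull(cc));cx,cy=el[0]
    rad=np.hypot(X-cx,Y-cy)/N*2*half
    red=((hsv[...,0]<10)|(hsv[...,0]>170))&(hsv[...,1]>100)&(hsv[...,2]>80)&(rad<.0215)
    v,u=np.nonzero(red);a=np.degrees(np.arctan2(-(u.mean()-cx),-(v.mean()-cy)))
    # red wedge's own axis
    g=cv2.cvtColor(r,cv2.COLOR_RGB2GRAY)
    dk=((g<110)&(hsv[...,1]<90)&(rad<.0165)).astype(np.uint8)
    hub=((g<170)&(rad<.006)).astype(np.uint8)
    k,lab,st,ce=cv2.connectedComponentsWithStats(dk)
    best=max(range(1,k),key=lambda i:st[i,4]);m=(lab==best)
    hx,hy=X[(rad<.004)&(g<130)].mean(),Y[(rad<.004)&(g<130)].mean()
    far=m&(np.hypot(X-hx,Y-hy)/N*2*half>.0045)
    pts=np.c_[X[far],Y[far]].astype(np.float32)
    vx,vy,x0,y0=cv2.fitLine(pts,cv2.DIST_HUBER,0,.01,.01).ravel()
    if vx*(x0-hx)+vy*(y0-hy)<0: vx,vy=-vx,-vy
    na=np.degrees(np.arctan2(-vx,-vy));na2=np.degrees(np.arctan2(-(x0-hx),-(y0-hy)))
    w=lambda t:(t+180)%360-180
    print(n,"centre",(cx,cy),"hub",(hx,hy),"red",round(a,1),"needle line",round(na,1),"hub->needle",round(na2,1),"n",len(pts),"BEZEL",round(w(a-na),1),round(w(a-na2),1))
    r=r.copy();cv2.line(r,(int(hx),int(hy)),(int(hx+120*vx),int(hy+120*vy)),(0,200,0),1)
    t=np.radians(a);cv2.line(r,(int(cx),int(cy)),(int(cx-120*np.sin(t)),int(cy-120*np.cos(t))),(0,0,255),1)
    cv2.imwrite(f"pics/{n}_a.png",r[:,:,::-1])
if __name__=="__main__":
    for n in sys.argv[1:]: measure(n)
E
python3 ang.py w1 w2 w3 w6 w8 w9
```

```text
w1 centre (198.47447204589844, 198.9367218017578) hub (np.float64(201.75955610357585), np.float64(200.6609124537608)) red -133.1 needle line 165.5 hub->needle 165.0 n 530 BEZEL 61.5 61.9
w2 centre (198.47068786621094, 199.2718505859375) hub (np.float64(201.0793650793651), np.float64(200.97354497354496)) red -133.2 needle line 166.0 hub->needle 165.7 n 540 BEZEL 60.9 61.2
w3 centre (198.5770263671875, 199.4432373046875) hub (np.float64(201.59769008662175), np.float64(201.1645813282002)) red -133.1 needle line 165.2 hub->needle 165.5 n 659 BEZEL 61.7 61.3
w6 centre (198.93966674804688, 199.1736602783203) hub (np.float64(201.73106796116505), np.float64(201.0631067961165)) red -133.3 needle line 165.4 hub->needle 165.7 n 674 BEZEL 61.2 61.0
w8 centre (198.0930938720703, 198.9750213623047) hub (np.float64(201.96), np.float64(199.66511627906976)) red -132.8 needle line 165.6 hub->needle 165.9 n 736 BEZEL 61.6 61.3
w9 centre (199.1598358154297, 196.22824096679688) hub (np.float64(202.0135265700483), np.float64(198.85507246376812)) red -161.3 needle line 162.5 hub->needle 163.2 n 722 BEZEL 36.2 35.5
```

View pics/w9_a.png

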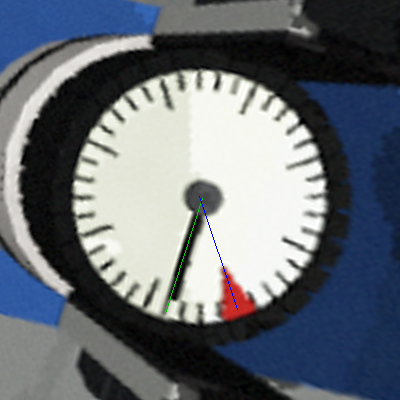

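Call:
play_rows(rows=[0, 0, 0, 0, 7, 0, 0, 0, 0, 0, 14, 0, 0, 0, 0, 0, 21, 0, 0, 0, 0, 0, 28, 0, 0, 0, 0, 0, 34, 0])

```text
t: 7.3
position: [0.6234, -0.2542, 0.1296]
tool_rot: [0.635, -0.311, 0.31, -0.635]
wrist_force: [-5.2, 1.1, 6.2]
width: 0.0486
```

Call:
play_rows(rows=[0, 0, 0, 0, 0, 0])

```text
t: 7.4
position: [0.6234, -0.2543, 0.1296]
tool_rot: [0.636, -0.31, 0.309, -0.636]
wrist_force: [-5.0, 0.9, 5.9]
width: 0.0492
```

```bash
python3 look.py w10;python3 ang.py w10
```

```text
7.4 [ 0.62342469 -0.25425504  0.12960562] [ 0.6357 -0.3101  0.3093 -0.6357] [-0.404  0.526  1.432  0.     1.185  0.502] 0.04920696508720209 [-5.00509393  0.89098448  5.8684483 ]
w10 centre (198.66424560546875, 193.96603393554688) hub (np.float64(201.1008230452675), np.float64(198.96604938271605)) red 165.4 needle line 162.0 hub->needle 162.8 n 733 BEZEL 3.3 2.5
```

View pics/w10_a.png

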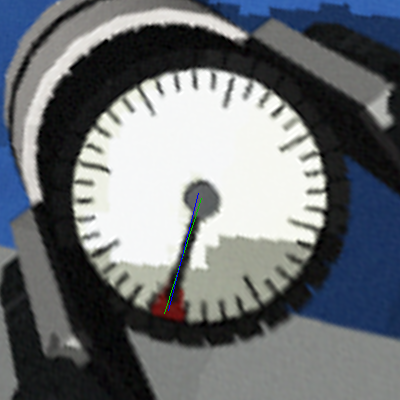

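Call:
play_rows(rows=[0, 0, 0, 0, 2, 0, 0, 0, 0, 0, 3, 0, 0, 0, 0, 0, 3, 0])

```text
t: 7.75
position: [0.6234, -0.2542, 0.1296]
tool_rot: [-0.628, 0.326, -0.325, 0.628]
wrist_force: [-4.2, 1.2, 5.6]
width: 0.0488
```

Call:
play_rows(rows=[0, 0, 0, 0, 0, 0, 0, 0, 0, 0, 0, 0, 0, 0, 0, 0, 0, 0, 0, 0, 0, 0, 0, 0], fingers=1)

```text
t: 8.15
position: [0.6243, -0.2545, 0.1286]
tool_rot: [-0.627, 0.326, -0.326, 0.627]
wrist_force: [-0.4, 0.5, -0.4]
width: 0.0853
```

```bash
python3 look.py w11;python3 ang.py w11;python3 -c "
from h import *
print(rel([.6237,-.2543,.17],down(-17)))"
```

```text
8.15 [ 0.62431768 -0.25448195  0.12856434] [-0.6273  0.3262 -0.3262  0.6274] [-0.404  0.527  1.432  0.     1.182  0.555] 0.08534399208725776 [-0.39504391  0.45956298 -0.4301869 ]
w11 centre (198.07412719726562, 194.8738555908203) hub (np.float64(200.63905325443787), np.float64(199.46252465483235)) red 161.6 needle line 164.2 hub->needle 162.9 n 678 BEZEL -2.5 -1.3
(array([ -0.5, -41.4,  -0.4]), array([-0.000e+00,  5.205e+01, -1.000e-02]))
```

View pics/w11_a.png

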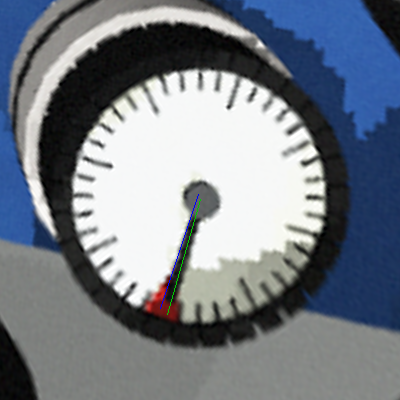

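Call:
play_rows(rows=[0, -15, 0, 0, 8, 0, 0, -30, 0, 0, 16, 0, 0, -42, 0, 0, 24, 0, 0, -42, 0, 0, 32, 0, 0, -42, 0, 0, 40, 0])

```text
t: 8.7
position: [0.6245, -0.2546, 0.1714]
tool_rot: [0.476, -0.522, 0.523, -0.477]
wrist_force: [-1.1, -0.1, 0.9]
width: 0.0856
```

Call:
play_rows(rows=[0, 0, 0, 0, 8, 0, 0, 0, 0, 0, 12, 0, 0, 0, 0, 0, 12, 0, 0, 0, 0, 0, 12, 0])

```text
t: 9.1
position: [0.6242, -0.2545, 0.1708]
tool_rot: [-0.421, 0.568, -0.568, 0.421]
wrist_force: [-0.9, 0.1, -0.3]
width: 0.0851
```

```bash
python3 look.py w12;python3 ang.py w12
```

```text
9.1 [ 0.62418122 -0.25452942  0.17077496] [-0.4212  0.568  -0.5679  0.4213] [-0.404  0.499  1.372  0.     1.271  1.461] 0.08506084473890753 [-0.86555086  0.06340472 -0.26050558]
w12 centre (200.25917053222656, 195.85958862304688) hub (np.float64(198.3548387096774), np.float64(198.6364428945074)) red 161.5 needle line 163.5 hub->needle 163.2 n 494 BEZEL -2.0 -1.7
```

View pics/w12_a.png

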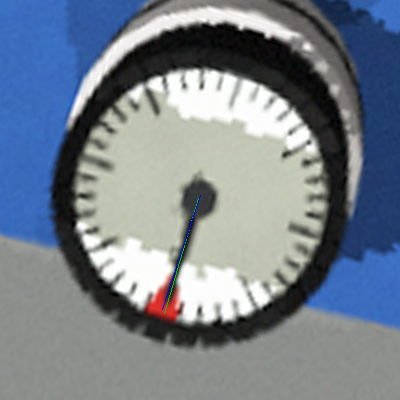

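View pics/w12.png

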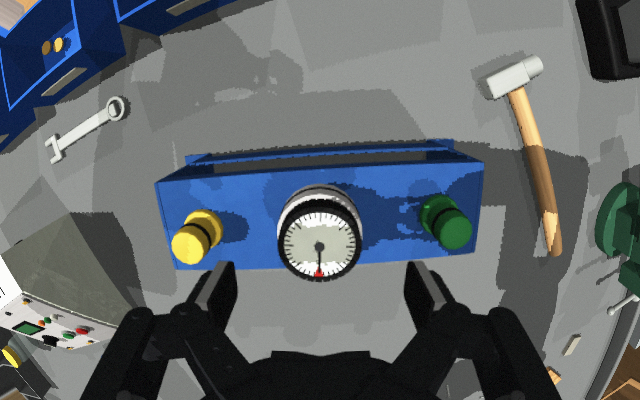

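```bash
python3 - <<'E'
import cv2
a=cv2.imread("pics/w12.png")[195:290,270:370];cv2.imwrite("pics/w12c.png",cv2.resize(a,None,fx=6,fy=6,interpolation=cv2.INTER_CUBIC))
E
```

```text
(no output)
```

View pics/w12c.png

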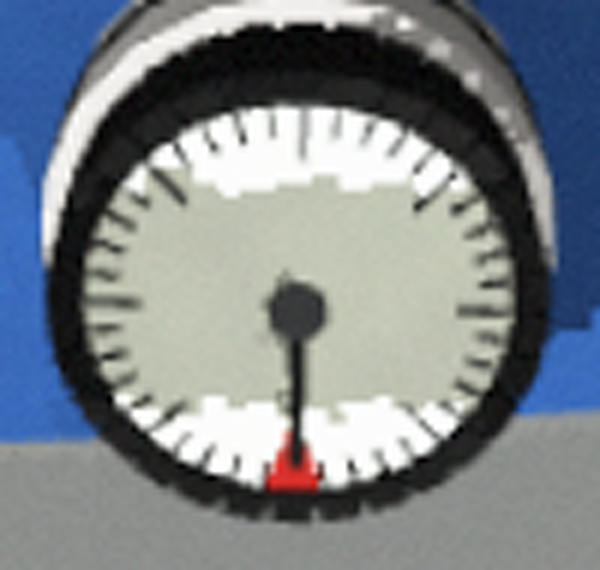

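The view is now in line with the needle. The needle tip at (296,465) sits in the red wedge (268–320, middle 294), so the bezel is about 1–2° off zero, which is good. Before gripping the case I'll check how much room there is inside the fingers.

```bash
python3 - <<'E'
from h import *
f=np.load("w8.npz");d=f["d"];c=camera_info("wrist");K=c["K"];T=c["T_tool_cam"]
v,u=np.mgrid[0:400,0:640];x=(u-K[0,2])/K[0,0];y=(v-K[1,2])/K[1,1];th=np.hypot(x,y)+1e-9
k=np.tan(th)/th;P=np.stack([x*k*d,y*k*d,d],-1)@T[:3,:3].T+T[:3,3]
q=P[(d>0)&(abs(P[...,2])<.03)]*1000
for y in range(-110,-20,8):
    s=q[(q[:,1]>y)&(q[:,1]<=y+8)]
    if len(s): print(y,len(s),"min|x|",np.round(np.percentile(abs(s[:,0]),[0,2,10]),1))
print(rel([.6240,-.2543,.171],down(100)))
E
```

```text
-110 6076 min|x| [0.  0.9 4.4]
-102 4500 min|x| [0.  2.2 8.4]
-94 2404 min|x| [17.8 19.7 23.5]
-86 4558 min|x| [21.4 24.  29.4]
-78 1647 min|x| [23.5 25.4 27.6]
-70 925 min|x| [23.6 23.9 24.4]
-62 766 min|x| [23.5 23.8 24. ]
-54 749 min|x| [23.5 23.8 24.1]
-46 8108 min|x| [0.2 0.3 2.1]
-38 867 min|x| [0.2 0.7 3. ]
-30 1125 min|x| [0.2 0.3 2.7]
-22 571 min|x| [0.2 0.5 2.3]
(array([-0.1, -0.2, -0.3]), array([-1.0000e-02, -1.1689e+02, -0.0000e+00]))
```

Call:
play_rows(rows=[0, 0, 0, 0, -8, 0, 0, 0, 0, 0, -16, 0, 0, 0, 0, 0, -24, 0, 0, 0, 0, 0, -32, 0, 0, 0, 0, 0, -40, 0])

```text
t: 9.65
position: [0.6241, -0.2545, 0.1708]
tool_rot: [-0.591, 0.388, -0.388, 0.591]
wrist_force: [-0.4, 0.4, -0.1]
width: 0.0853
```

Call:
play_rows(rows=[0, 0, 0, 0, -8, 0, 0, 0, 0, 0, -16, 0, 0, 0, 0, 0, -24, 0, 0, 0, 0, 0, -32, 0, 0, 0, 0, 0, -40, 0])

```text
t: 10.15
position: [0.6242, -0.2545, 0.1708]
tool_rot: [-0.688, 0.163, -0.163, 0.688]
wrist_force: [-1.3, -1.3, -0.0]
width: 0.0856
```

Call:
play_rows(rows=[0, 0, 0, 0, -8, 0, 0, 0, 0, 0, -16, 0, 0, 0, 0, 0, -24, 0, 0, 0, 0, 0, -32, 0, 0, 0, 0, 0, -37, 0])

```text
t: 10.65
position: [0.6242, -0.2545, 0.1708]
tool_rot: [-0.704, -0.064, 0.064, 0.704]
wrist_force: [-0.7, -0.6, -0.3]
width: 0.085
```

```bash
python3 -c "
from h import *
print(rel([.6240,-.2543,.103],down(100)),state()['t'])"
```

```text
(array([-0.1, 67.8,  0.3]), array([-0.  ,  0.35,  0.  ])) 10.65
```

Call:
play_rows(rows=[0, 12, 0, 0, 0, 0, 0, 26, 0, 0, 0, 0, 0, 40, 0, 0, 0, 0, 0, 50, 0, 0, 0, 0, 0, 55, 0, 0, 0, 0])

```text
t: 11.15
position: [0.6233, -0.2541, 0.1136]
tool_rot: [-0.704, -0.061, 0.063, 0.705]
wrist_force: [-0.5, -0.3, -0.2]
width: 0.0854
```

```bash
python3 look.py w13; python3 - <<'E'
from h import *
f=np.load("w13.npz");d=f["d"];c=camera_info("wrist");K=c["K"];T=c["T_tool_cam"]
v,u=np.mgrid[0:400,0:640];x=(u-K[0,2])/K[0,0];y=(v-K[1,2])/K[1,1];th=np.hypot(x,y)+1e-9
k=np.tan(th)/th;P=np.stack([x*k*d,y*k*d,d],-1)@T[:3,:3].T+T[:3,3]
W=R.from_quat(f["rot"]).apply(P.reshape(-1,3)).reshape(P.shape)+f["pos"]
print(np.round(W[300,320],4),np.round(W[130,340],4),np.round(W[40,380],4))
print(rel([.6240,-.2543,.103],down(100)))
m=(d>0)&(abs(P[...,2])<.012)&(abs(P[...,0])>.04)&(abs(P[...,0])<.056)&(P[...,1]<-.02)
print("open tip y",np.percentile(P[m][:,1],[90,98,100]))
E
```

```text
11.15 [ 0.62327527 -0.25414817  0.11363709] [-0.7039 -0.0607  0.0627  0.705 ] [-0.404  0.538  1.452  0.     1.155 -0.579] 0.08539665984748616 [-0.49787216 -0.33924707 -0.224666  ]
[ 0.6232 -0.2519  0.1731] [ 0.621  -0.1848  0.1308] [ 0.6319 -0.1372  0.1303]
(array([ 0.7, 10.5, -0.3]), array([-0.11,  0.01, -0.16]))
open tip y [-0.04757581 -0.0405407  -0.03686557]
```

View pics/w13.png

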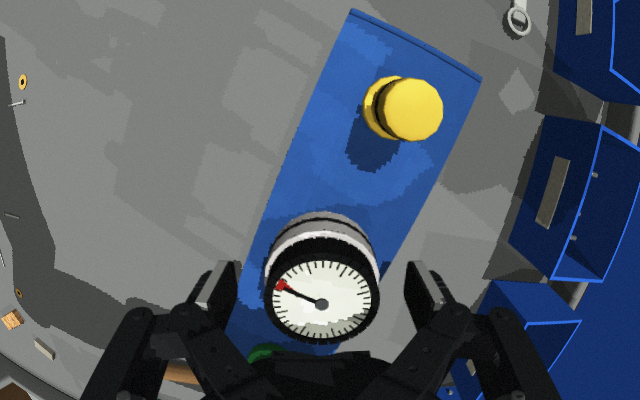

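Call:
play_rows(rows=[0, 6, 0, 0, 0, 0, 0, 11, 0, 0, 0, 0, 0, 11, 0, 0, 0, 0, 0, 11, 0, 0, 0, 0])

```text
t: 11.6
position: [0.6243, -0.2546, 0.1051]
tool_rot: [0.704, 0.062, -0.062, -0.704]
wrist_force: [-0.1, -0.3, 0.6]
width: 0.0854
```

Call:
play_rows(rows=[0, 0, 0, 0, 0, 0, 0, 0, 0, 0, 0, 0, 0, 0, 0, 0, 0, 0, 0, 0, 0, 0, 0, 0, 0, 0, 0, 0, 0, 0], fingers=0, force=80)

```text
t: 12.1
position: [0.624, -0.2546, 0.1058]
tool_rot: [0.705, 0.062, -0.062, -0.704]
wrist_force: [-3.0, 0.1, 6.4]
width: 0.0538
```

```bash
python3 look.py w14; python3 ang.py w14; python3 - <<'E'
from h import *
p,d=grab_frame("side")
cv2.imwrite("pics/side14.png",cv2.resize(p[150:280,330:440,::-1],None,fx=4.5,fy=4.5,interpolation=2))
E
```

```text
12.1 [ 0.62401091 -0.2546484   0.10584168] [ 0.7045  0.0619 -0.0617 -0.7043] [-0.404  0.544  1.462 -0.     1.135 -0.579] 0.05376082659575696 [-3.01807664  0.05108108  6.43073911]
w14 centre (197.05661010742188, 197.89230346679688) hub (np.float64(201.80459770114942), np.float64(199.01237842617152)) red 162.2 needle line 163.5 hub->needle 163.2 n 748 BEZEL -1.3 -0.9
```

View pics/w14.png

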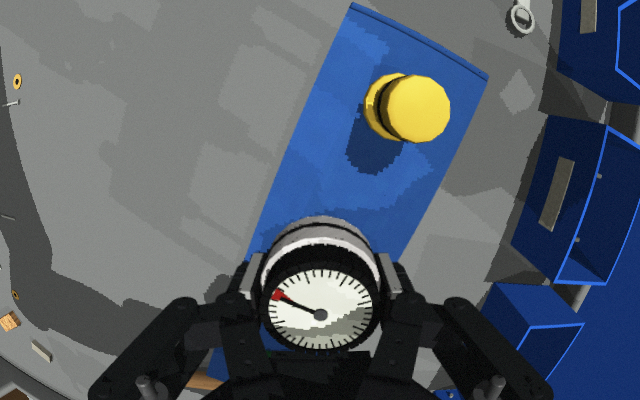

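View pics/side14.png

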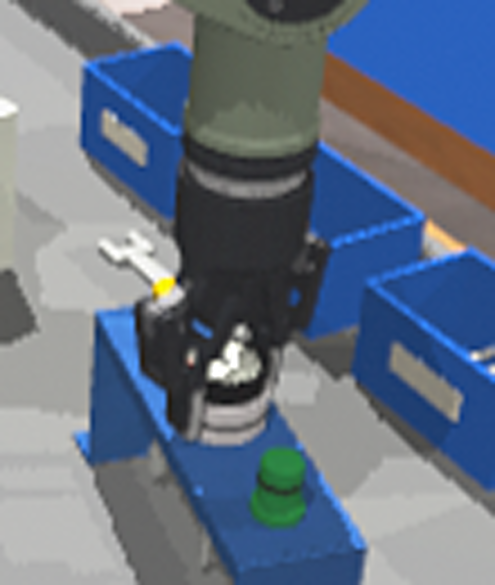

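Call:
play_rows(rows=[0, -10, 0, 0, 0, 0, 0, -28, 0, 0, 0, 0, 0, -50, 0, 0, 0, 0, 0, -75, 0, 0, 0, 0, 0, -100, 0, 0, 0, 0])

```text
t: 12.7
position: [0.6238, -0.2542, 0.2048]
tool_rot: [-0.704, -0.061, 0.062, 0.705]
wrist_force: [0.3, 0.6, -3.6]
width: 0.0541
```

Call:
play_rows(rows=[0, -25, 0, 0, 0, 0, 0, -50, 0, 0, 0, 0, 0, -75, 0, 0, 0, 0, 0, -95, 0, 0, 0, 0, 0, -95, 0, 0, 0, 0])

```text
t: 13.2
position: [0.6253, -0.2549, 0.3028]
tool_rot: [0.705, 0.064, -0.06, -0.704]
wrist_force: [0.1, 1.1, -3.6]
width: 0.0542
```

```bash
python3 look.py w15; python3 - <<'E'
from h import *
p,d=grab_frame("side");np.savez("side15.npz",p=p,d=d)
cv2.imwrite("pics/side15.png",p[:,:,::-1])
E
```

```text
13.2 [ 0.62531432 -0.25494245  0.30283808] [ 0.7053  0.0637 -0.0599 -0.7035] [-0.404  0.448  1.131  0.     1.556 -0.579] 0.05415135136481953 [ 0.05620074  1.0646302  -3.62986865]
```

View pics/w15.png

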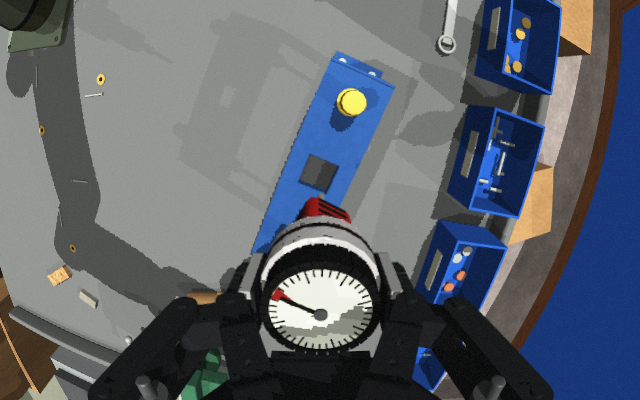

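View pics/side15.png

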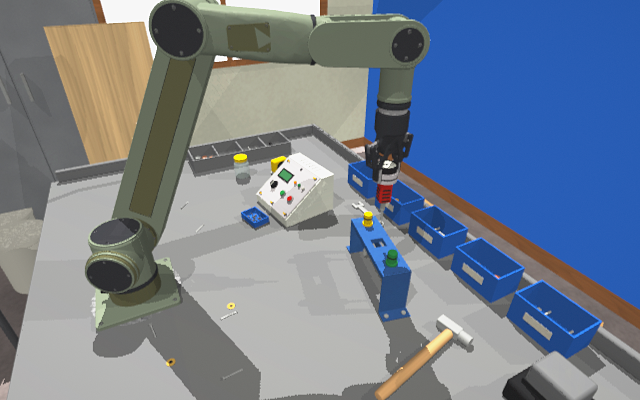

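```bash
cat >> h.py <<'E'
def fin(n):
    n=np.array(n)/np.linalg.norm(n);y=-n;z=np.cross([0,0,1.],-n*[1,1,0]);z/=np.linalg.norm(z);z=np.cross([0,0,1.],[-n[0],-n[1],0]);z/=np.linalg.norm(z);x=np.cross(y,z)
    return R.from_matrix(np.c_[x,y,z]).as_quat()
NN=np.array([-.598,-.0918,.796]);NN/=np.linalg.norm(NN)
E
python3 - <<'E'
from h import *
q=fin(NN);print(R.from_quat(q).as_matrix())
S=np.array([.607,.219,.142]);print(rel(S+.214*NN,q))
E
```

```text
[[ 7.86922186e-01  5.98105503e-01 -1.51734244e-01]
 [ 1.20801767e-01  9.18161960e-02  9.88421327e-01]
 [ 6.05111896e-01 -7.96140436e-01 -1.11022302e-16]]
(array([-63.7, -13. , 472. ]), array([ -0.47,   1.24, -37.29]))
```

Call:
play_rows(rows=[-2, 0, 15, 0, 0, 0, -6, -1, 45, 0, 0, -2, -12, -2, 85, 0, 0, -6, -18, -4, 130, 0, 0, -11, -24, -5, 175, 0, 0, -16])

```text
t: 13.8
position: [0.568, -0.0838, 0.303]
tool_rot: [-0.688, -0.159, -0.037, 0.707]
wrist_force: [0.8, 0.4, -3.4]
width: 0.0539
```

```bash
python3 - <<'E'
from h import *
S=np.array([.607,.219,.142]);s=state();print(s["t"],s["position"],s["width"],rel(S+.214*NN,fin(NN)),s["qpos"])
E
```

```text
13.8 [ 0.56802086 -0.08381524  0.30303855] 0.053872899298727524 (array([-34.6, -18.8, 294.4]), array([ -0.72,   1.09, -21.22])) [-0.23325388  0.13376309  1.60622296  0.12296254  1.14775526 -0.44383331]
```

Call:
play_rows(rows=[-5, -3, 45, 0, 0, -5, -10, -6, 90, 0, 0, -10, -16, -9, 135, 0, 0, -14, -22, -12, 180, 0, 0, -18, -27, -15, 222, 0, 1, -21])

```text
t: 14.3
position: [0.498, 0.1259, 0.3087]
tool_rot: [-0.649, -0.274, -0.169, 0.69]
wrist_force: [1.2, -0.4, -3.8]
width: 0.0537
```

```bash
python3 - <<'E'
from h import *
S=np.array([.607,.219,.142]);s=state();print(s["t"],s["position"],s["width"],rel(S+.214*NN,fin(NN)),s["qpos"])
E
```

```text
14.3 [0.49804026 0.12588168 0.30870411] 0.053677215100699054 (array([-3.9, -6.7, 75.6]), array([-0.64,  0.02, -0.62])) [ 0.26072325 -0.1389771   1.99928893 -0.08879986  0.6459509   0.15758549]
```

Call:
play_rows(rows=[0, 0, 30, 0, 0, 0, -2, -3, 55, 0, 0, 0, -2, -4, 68, 0, 0, 0, -2, -4, 68, 0, 0, 0, -2, -4, 68, 0, 0, 0])

```text
t: 14.8
position: [0.486, 0.1911, 0.3123]
tool_rot: [-0.649, -0.274, -0.168, 0.689]
wrist_force: [0.7, -0.2, -3.7]
width: 0.0538
```

```bash
python3 look.py w16; python3 - <<'E'
from h import *
S=np.array([.607,.219,.142]);s=state();print(rel(S+.214*NN,fin(NN)))
print("pred px",wrist_px(S,s["position"],s["tool_rot"]))
for x in cut_out("wrist","panel")[:2]: print(x["confidence"],x["bbox"])
E
```

```text
14.8 [0.48601431 0.19105536 0.31226061] [-0.6493 -0.2744 -0.1679  0.6891] [ 0.467 -0.115  1.971 -0.28   0.688  0.471] 0.05381323103926452 [ 0.6695183  -0.15350487 -3.6658732 ]
(array([-5.1, -3.3,  9.8]), array([-0.54,  0.12, -0.59]))
pred px [[317.41732586 161.75223352]]
0.61 [186.5, 79.0, 332.6, 236.4]
0.23 [116.6, 129.9, 169.1, 206.7]
```

View pics/w16.png

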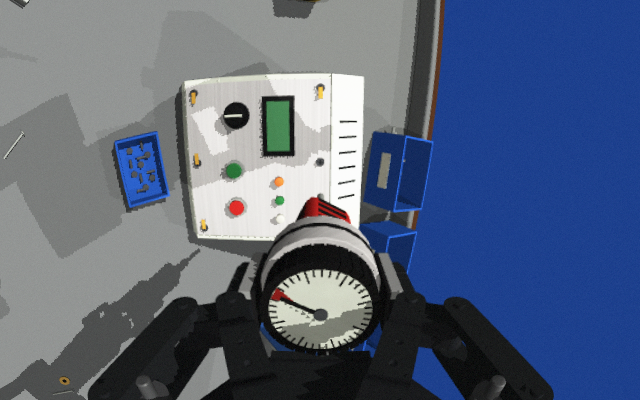

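```bash
python3 - <<'E'
import cv2
a=cv2.imread("pics/w16.png")[70:250,175:345];cv2.imwrite("pics/w16c.png",cv2.resize(a,None,fx=3.33,fy=3.33,interpolation=cv2.INTER_CUBIC))
b=cv2.imread("pics/w16.png")[145:215,285:355];cv2.imwrite("pics/w16d.png",cv2.resize(b,None,fx=8,fy=8,interpolation=cv2.INTER_CUBIC))
E
```

```text
(no output)
```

View pics/w16c.png

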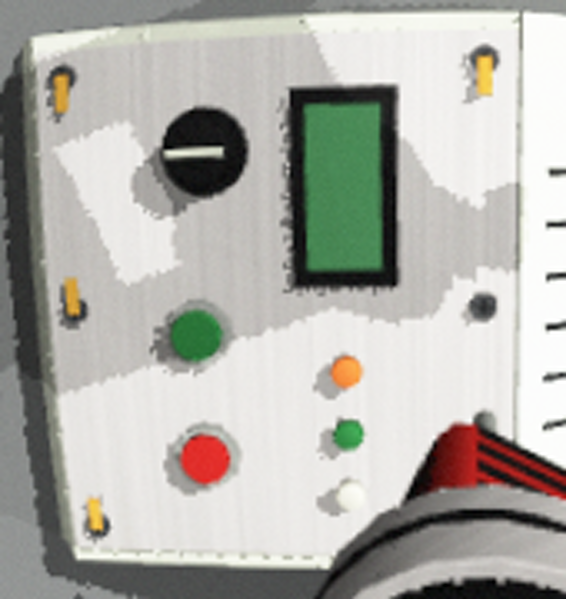

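View pics/w16d.png

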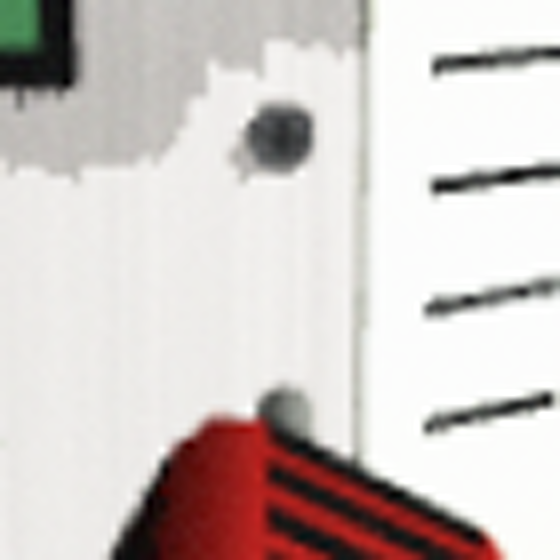

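```bash
cat > panel.py <<'E'
from h import *
from scipy.optimize import least_squares
def fit(n,obs,prior=True):
    f=np.load(n+".npz");pos,rot=f["pos"],f["rot"]
    L=np.array([o[0] for o in obs])*.001;px=np.array([o[1] for o in obs])
    def pose(p):
        z=p[3:6]/np.linalg.norm(p[3:6]);a=np.arctan2(p[4],p[3])
        return p[:3],z
    def world(p):
        # tilt fixed by (yaw,tilt)
        yaw,t=p[3],p[4];c,s=np.cos(yaw),np.sin(yaw)
        nz=np.array([-np.sin(t)*c,-np.sin(t)*s,np.cos(t)]);y=np.array([-s,c,0]);x=np.cross(y,nz)
        return p[:3]+L@np.array([x,y,nz]),nz
    def res(p):
        r=(wrist_px(world(p)[0],pos,rot)-px).ravel()
        return np.r_[r,(p[2]-.142)/.0015,(p[4]-np.radians(37))/np.radians(.4)] if prior else r
    o=least_squares(res,[.607,.219,.142,np.radians(8.7),np.radians(37)])
    print(n,"S",np.round(o.x[:3],4),"yaw,tilt",np.degrees(o.x[3:]),"n",world(o.x)[1],"res px",np.round(o.fun[:2*len(L)],1))
    return o.x[:3],world(o.x)[1]
if __name__=="__main__":
    obs=[((0,0,0),(320.25,161.9)),((0,92,0),(320.6,87.4)),((-162,92,0),(193.6,92.5)),((-162,0,0),(197.2,161.9)),((-162,-92,0),(204.1,227.4))]
    fit("w16",obs);fit("w16",obs,False)
E
python3 panel.py
python3 - <<'E'
from h import *
# wrist depth panel plane
f=np.load("w16.npz");d=f["d"];c=camera_info("wrist");K=c["K"];T=c["T_tool_cam"]
v,u=np.mgrid[0:400,0:640];x=(u-K[0,2])/K[0,0];y=(v-K[1,2])/K[1,1];th=np.hypot(x,y)+1e-9
k=np.tan(th)/th;P=np.stack([x*k*d,y*k*d,d],-1)@T[:3,:3].T+T[:3,3]
m=(d>0)&(u>200)&(u<328)&(v>80)&(v<190);p=P[m]
for _ in range(8):
    c=p.mean(0);n=np.linalg.svd(p-c,full_matrices=False)[2][2];p=p[abs((p-c)@n)<.002]
n=n*np.sign(-n[1]);print("panel normal in tool",n,len(p));nw=R.from_quat(f["rot"]).apply(n);cw=R.from_quat(f["rot"]).apply(c)+f["pos"]
print("world",nw,"tilt",np.degrees(np.arccos(nw[2])),np.degrees(np.arctan2(-nw[1],-nw[0])))
o,r=wrist_ray(320.25,161.9,f["pos"],f["rot"]);print("screw on plane+2.5mm",o+r*((cw+.0025*nw-o)@nw)/(r@nw))
E
```

```text
w16 S [0.6102 0.22   0.1419] yaw,tilt [ 8.27993782 37.03987727] n [-0.59609177 -0.08674723  0.79821646] res px [-0.1 -0.3  0.3 -0.1  0.2 -0.  -0.1  0.5 -0.3 -0.1]
w16 S [0.609  0.2199 0.1433] yaw,tilt [ 8.30546364 37.84954852] n [-0.60715482 -0.08863344  0.78962468] res px [-0.2 -0.1  0.2 -0.2  0.2  0.   0.   0.5 -0.2 -0.2]
panel normal in tool [-0.01147182 -0.999883    0.01011842] 10796
world [-0.59840225 -0.09177885  0.79592172] tilt 37.2575985641785 8.719686830871149
screw on plane+2.5mm [0.60951595 0.21974073 0.14307982]
```

```bash
python3 - <<'E'
from h import *
c=camera_info("wrist");K=c["K"];T=c["T_tool_cam"]
v,u=np.mgrid[0:400,0:640];x=(u-K[0,2])/K[0,0];y=(v-K[1,2])/K[1,1];th=np.hypot(x,y)+1e-9;k=np.tan(th)/th
for n in ["w14","w15","w16"]:
    f=np.load(n+".npz");d=f["d"];g=f["p"]
    P=np.stack([x*k*d,y*k*d,d],-1)@T[:3,:3].T+T[:3,3]
    m=(d>0)&(u>275)&(u<368)&(v>268)&(v<345)&(g.min(-1)>120);p=P[m]
    for _ in range(8):
        cc=p.mean(0);nn=np.linalg.svd(p-cc,full_matrices=False)[2][2];p=p[abs((p-cc)@nn)<.0015]
    nn*=np.sign(-nn[1]); hub=P[318,320] if n!="w14" else P[315,320]
    print(n,len(p),"dial normal",np.round(nn,4),"mean",np.round(cc*1000,1))
    if 1:
        wh=((g.min(-1)>120)&(P[...,1]<-.06)&(P[...,1]>-.09)&(abs(P[...,0])<.024)&(abs(P[...,2])<.024)&(d>0))
        q=P[wh][:,[0,2]]*1000;print("circle",cv2.minEnclosingCircle(q.astype(np.float32)))
    # case/bezel outline: axis by x-sym of case rim
    mm=(d>0)&(abs(P[...,1]-(-.052))<.006)&(P[...,2]>.01)&(abs(P[...,0])<.03);
    q=P[mm][:,[0,2]]*1000
    A=np.c_[2*q,np.ones(len(q))];s=np.linalg.lstsq(A,(q**2).sum(1),rcond=None)[0];print("case circ",len(q),s[:2],np.sqrt(s[2]+s[0]**2+s[1]**2))
E
```

```text
w14 863 dial normal [ 0.0803 -0.9867 -0.1411] mean [  0.4 -65.5   5.1]
circle ((0.7999112010002136, 0.4661625921726227), 22.1250057220459)
case circ 2559 [ 1.78890615 50.92090195] 34.60032358506349
w15 644 dial normal [ 0.0237 -0.9858 -0.166 ] mean [  0.9 -65.5   3. ]
circle ((0.5792792439460754, 0.4756082594394684), 22.196334838867188)
case circ 2222 [ 0.32201632 -2.56453137] 28.973194221900552
w16 3590 dial normal [-0.001 -1.    -0.002] mean [  0.4 -65.5   6.6]
circle ((0.5154448747634888, 0.783876895904541), 21.920005798339844)
case circ 2213 [ 0.32981717 -2.47888253] 28.917548441211594
```

```bash
cat > go.py <<'E'
from h import *
import sys
S=np.array([.6097,.2199,.1424]);yw,t=np.radians(8.5),np.radians(37.1)
n=np.array([-np.sin(t)*np.cos(yw),-np.sin(t)*np.sin(yw),np.cos(t)]);q=fin(n)
off=np.array([.0005,.094,.0006])
def tgt(gap): return S+gap*n-R.from_quat(q).apply(off)
if __name__=="__main__":
    s=state();Rt=R.from_quat(s["tool_rot"])
    tip=s["position"]+Rt.apply(off);e=(tip-S);print("t",s["t"],"tip gap",e@n*1000,"lateral mm",np.round((e-(e@n)*n)*1000,1),"axis err deg",np.degrees(np.arccos(-Rt.as_matrix()[:,1]@n)),s["width"])
    for g in map(float,sys.argv[1:]): print(g,rel(tgt(g),q,s))
E
python3 go.py .06 .02
```

```text
t 14.9 tip gap 117.95911185735525 lateral mm [ 3.3 -9.   1.5] axis err deg 0.7774644807741852 0.0538851596612759
0.06 (array([-2.6, 58.1,  9.8]), array([-0.66,  0.26, -0.41]))
0.02 (array([-2.3, 98.1,  9.4]), array([-0.66,  0.26, -0.41]))
```

Call:
play_rows(rows=[-1, 10, 3, -0.3, 0.1, -0.2, -2.6, 26, 7, -0.6, 0.2, -0.4, -2.6, 42, 9.8, -0.6, 0.2, -0.4, -2.6, 53, 9.8, -0.6, 0.2, -0.4, -2.6, 58, 9.8, -0.6, 0.2, -0.4])

```text
t: 15.4
position: [0.5185, 0.2054, 0.2648]
tool_rot: [-0.652, -0.274, -0.174, 0.685]
wrist_force: [-0.2, -0.7, -4.5]
width: 0.0538
```

Call:
play_rows(rows=[0, 0, 0, 0, 0, 0, 0, 0, 0, 0, 0, 0])

```text
t: 15.6
position: [0.5186, 0.2061, 0.2667]
tool_rot: [-0.651, -0.275, -0.175, 0.685]
wrist_force: [-0.4, -0.5, -3.9]
width: 0.0536
```

```bash
python3 look.py w17; python3 go.py .06 .02; python3 - <<'E'
import cv2
a=cv2.imread("pics/w17.png")[50:250,150:350];cv2.imwrite("pics/w17c.png",cv2.resize(a,None,fx=3,fy=3,interpolation=cv2.INTER_CUBIC))
E
```

```text
15.6 [0.51855414 0.20608523 0.26670815] [-0.651  -0.2753 -0.175   0.6854] [ 0.476 -0.019  2.01  -0.374  0.558  0.585] 0.05362557709744582 [-0.38290573 -0.49452491 -3.87302327]
t 15.65 tip gap 60.973519872763276 lateral mm [1.8 1.  1.4] axis err deg 0.21035242022428988 0.05387750106018203
0.06 (array([-2.1,  1. , -0.6]), array([-0.11,  0.06,  0.18]))
0.02 (array([-2.2, 41. , -0.7]), array([-0.11,  0.06,  0.18]))
```

View pics/w17c.png

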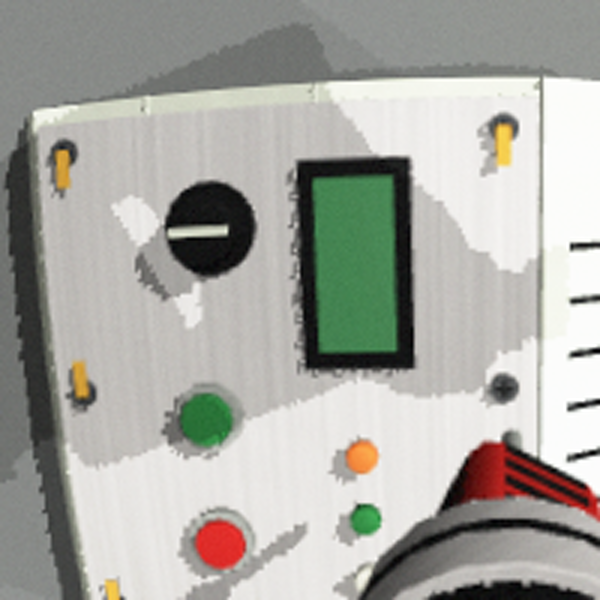

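```bash
python3 - <<'E'
from panel import *
obs=[((0,0,0),(318,179)),((0,92,0),(317.7,93)),((-162,92,0),(171.3,101.3)),((-162,0,0),(177.3,180))]
fit("w17",obs)
import go
s=np.load("w17.npz");Sn=fit("w17",obs,False)[0];Rt=R.from_quat(s["rot"])
print("screw in tool",Rt.inv().apply(Sn-s["pos"])*1000)
print("panel px of S used",wrist_px(go.S,s["pos"],s["rot"]))
E
```

```text
w17 S [0.6103 0.2195 0.1415] yaw,tilt [ 8.37121496 37.04903004] n [-0.59607897 -0.08771531  0.79812022] res px [-0.2  0.3  0.2 -0.4 -0.2 -0.7  0.3  0.7]
w17 S [0.6115 0.2195 0.1395] yaw,tilt [ 8.31391091 36.49392992] n [-0.58848735 -0.08599695  0.80391987] res px [-0.4 -0.   0.1 -0.1  0.  -0.6  0.4  0.7]
screw in tool [ -2.26259186 158.04656676  -0.76266063]
panel px of S used [[317.91938396 179.13475587]]
```

Call:
play_rows(rows=[-1, 6, -0.5, 0, 0, 0, -2.3, 16, -0.9, 0, 0, 0.1, -2.3, 26, -0.9, 0, 0, 0.1, -2.3, 35, -0.9, 0, 0, 0.1, -2.3, 40, -0.9, 0, 0, 0.1])

```text
t: 16.15
position: [0.5409, 0.2088, 0.2315]
tool_rot: [-0.652, -0.274, -0.173, 0.686]
wrist_force: [0.9, 0.9, -3.7]
width: 0.0539
```

Call:
play_rows(rows=[0, 0, 0, 0, 0, 0, 0, 0, 0, 0, 0, 0, 0, 0, 0, 0, 0, 0, 0, 0, 0, 0, 0, 0])

```text
t: 16.55
position: [0.5406, 0.209, 0.2334]
tool_rot: [-0.651, -0.275, -0.174, 0.686]
wrist_force: [0.1, -0.2, -3.6]
width: 0.0536
```

```bash
python3 look.py w18; python3 go.py .02; python3 - <<'E'
from h import *
a=cv2.imread("pics/w18.png")[150:230,270:370];cv2.imwrite("pics/w18c.png",cv2.resize(a,None,fx=6,fy=6,interpolation=cv2.INTER_CUBIC))
for n,(x0,y0,w,h) in {"side":(230,110,120,110),"scene":(280,190,140,130)}.items():
    p,d=grab_frame(n);cv2.imwrite(f"pics/{n}18.png",cv2.resize(p[y0:y0+h,x0:x0+w,::-1],None,fx=5,fy=4.5 if 0 else 5,interpolation=2)[:600]);np.savez(n+"18.npz",p=p,d=d)
E
```

```text
16.55 [0.54061536 0.20901506 0.23344106] [-0.6511 -0.2751 -0.1742  0.6856] [ 0.456  0.048  2.032 -0.411  0.469  0.617] 0.0536442354968043 [ 0.09707117 -0.20944299 -3.59025192]
t 16.6 tip gap 20.820420521276144 lateral mm [-0.3  0.2 -0.2] axis err deg 0.13933461112167697 0.0537694389252675
0.02 (array([ 0.4,  0.8, -0. ]), array([-0.13,  0.09,  0.06]))
```

View pics/w18.png

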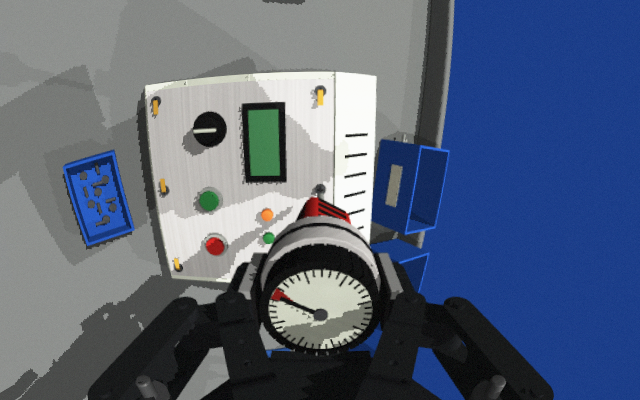

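View pics/w18c.png

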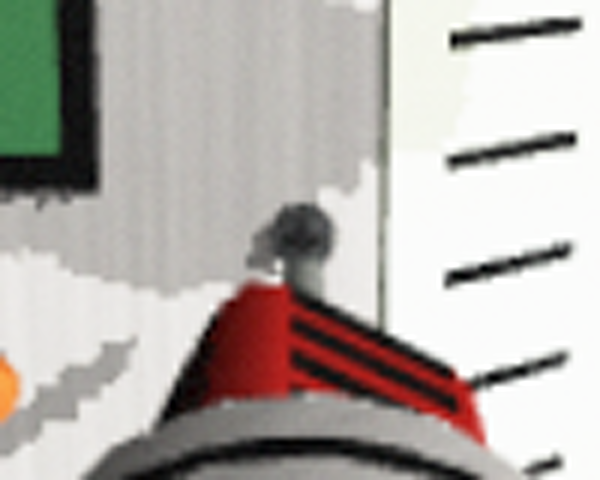

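View pics/side18.png

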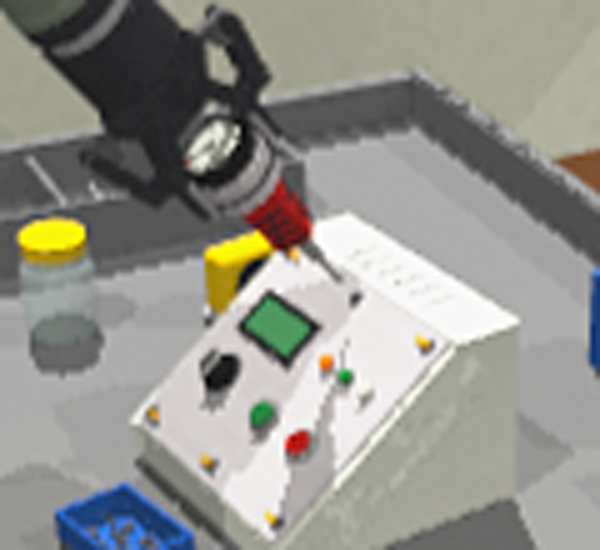

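View pics/scene18.png

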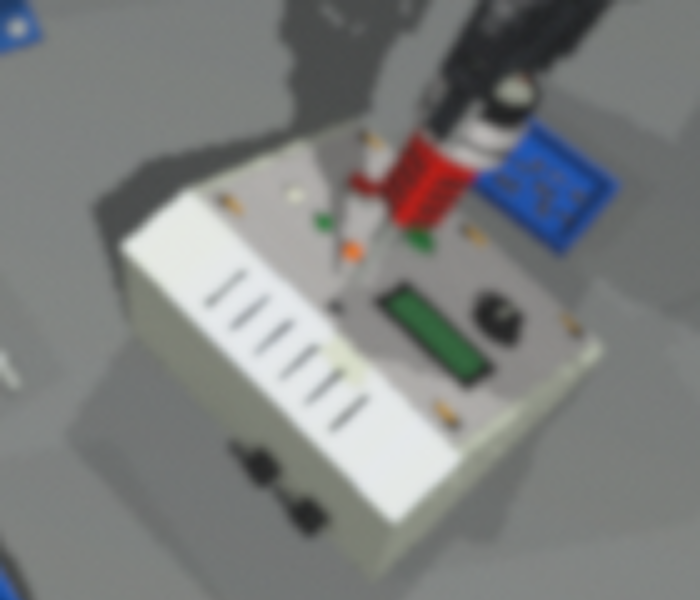

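```bash
python3 - <<'E'
from ang import *
I=np.array([0,0,0,1.]);N=400;half=.034
for n in ["w14","w15","w18"]:
    f=np.load(n+".npz");j,i=np.meshgrid(np.arange(N),np.arange(N))
    X=.0005+half*(1-2*i/N);Z=.0006+half*(1-2*j/N)
    px=wrist_px(np.c_[X.ravel(),np.full(N*N,-.0655),Z.ravel()],np.zeros(3),I).astype(np.float32)
    r=cv2.remap(f["p"],px[:,0].reshape(N,N),px[:,1].reshape(N,N),cv2.INTER_CUBIC)
    measure(n,r=r)
E
python3 go.py .02
```

```text
w14 centre (200.84300231933594, 200.00265502929688) hub (np.float64(205.3128295254833), np.float64(201.96924428822496)) red 152.2 needle line 153.5 hub->needle 153.2 n 744 BEZEL -1.2 -1.0
w15 centre (200.75547790527344, 200.2293701171875) hub (np.float64(205.0763016157989), np.float64(202.04219030520647)) red 152.0 needle line 153.1 hub->needle 153.1 n 728 BEZEL -1.1 -1.1
w18 centre (169.7957305908203, 214.8369903564453) hub (np.float64(189.27826086956523), np.float64(217.04347826086956)) red 165.8 needle line 150.8 hub->needle 171.8 n 1228 BEZEL 15.0 -6.0
t 16.7 tip gap 20.758201813088604 lateral mm [-0.3  0.2 -0.2] axis err deg 0.13302284597806377 0.053878775056367255
0.02 (array([ 0.5,  0.8, -0. ]), array([-0.12,  0.09,  0.05]))
```

View pics/w18_a.png

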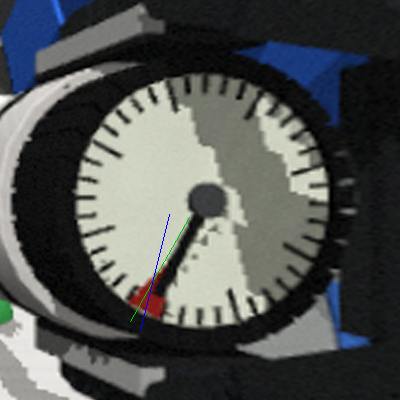

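```bash
python3 -c "
from h import *
s=state();print(s['dq'],s['position']);print(sign_off())"
```

```text
[-9.87381170e-04  2.50844525e-03 -3.67176408e-04 -2.66863582e-04
  3.75383426e-05 -4.81887592e-04] [0.54056855 0.20897628 0.23334926]
the job is handed in; nothing more can be done
None
```

I zeroed the dial, drew the screwdriver up out of the rack by its case, tilted it and handed the job in with it held in line with the unmarked screw. It took about 17 s of the 51 s allowed.

**Last checks**
- **Gap and alignment:** from the arm's pose and the measured offset of the driver in the gripper, the bit is 20.8 mm short of the screw head. It is under 0.5 mm off the screw's line and about 0.13° off square to the panel. The side and scene pictures show no contact with the box.
- **Dial:** with the camera in line with the needle, before the lift, the red mark stood 1–2° past the needle. After the lift the measurement gave −1.1°. In the final picture the automatic reading failed because a shadow crosses the dial; by eye the mark is still at the needle tip.
- **Steadiness:** the joints were essentially still at hand-in, with the grip at 80 N.

**What went wrong or disagreed**
- The first grip on the bezel missed because the fingertips sit about 30 mm behind the stated TCP. The jaws closed in the air above the dial, and the wrist force stayed below about 1 N. I measured the real offset and corrected for it.
- The scene and side cameras put the unmarked screw up to about 1 cm apart, so I used the wrist camera's fit of the panel screws. Two wrist views agreed to about 1 mm.

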